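Slide the bowl between the jars to the popper and switch it on

ROBOT

A 6-joint arm with a two-finger parallel gripper is mounted at the origin on the work surface. World frame = base frame: x ahead of the robot, y to its left, z up, the work surface at z = 0. Lengths are in m, angles in degrees, forces in N, time in s.
With the tool pointing down it reaches from about 0.375 to 0.9 m from the base axis. Payload 3.1 kg.
Tool frame: the origin (TCP) lies on the centre line of the jaws, within the pads' length; the fingertips stand 19 mm ahead of it and the grasp point (between the pads) is the TCP; z points along the fingers, y is the direction in which the jaws open and shut (so a half turn about z gives the same grasp; the last joint's range is limited). The gripper opens to 87 mm and grips with 3 to 60 N. Pads are 19 mm wide; open, the fingers measure 117 mm over their backs; the gripper's body (75 mm by 190 mm) begins 51 mm behind the grasp point.
Start: joints at [-85.972, 30.224, 82.088, -0, 67.689, -10.227], TCP at [0.154, -0.606, 0.242] pointing down, gripper open.
Joint ranges: [-176.69, 176.69], [-43.24, 126.21], [12.49, 139.97], [-82, 262], [0, 151.66], [-163.58, 163.58]. Speed limits (degrees/s): [159.86, 159.86, 180, 180, 180, 180].

INTERFACE

Orientations are given as a 3x3 rotation matrix whose columns are the frame's x, y, z axes.
In Python, from rig import bot gives the robot as it stands.
- The arm moves only by the tool carry_out, never from a script. Its argument "targets" is a list of rows, each a list of 6 numbers: the shift along the tool's x, y, z each as a share of 200 mm, from -1 to 1, then the turn, a rotation vector about the tool's x, y, z each as a share of pi/2 rad, from -1 to 1. In form: [[dx, dy, dz, ax, ay, az], ...]. A call has 1 to 20 rows; each row is the pose to reach, as a shift and turn from the pose measured when the call began, along the tool's axes at that moment; what a row does not reach only later rows make up. A row lasts 1/8 s, in which the tool goes at most 62.5 mm and 10.7 degrees, less where a joint would pass 70% of its speed; a pose out of reach is approached as far as the arm can. A call with a number of a shift or a turn outside -1 to 1 is refused whole. A call with a gripper value outside its range is refused whole. "jaw" is the gripper's target within -1 to 1 (fully open at 1, half-way at 0, shut at -1), set as the call begins (left out, the last holds). The fingers move at their own pace and stop on an object; the grip force is fixed at half the most. Time passes only in rows, so rows that repeat a pose let the fingers close. It gives the time, the measured TCP pose, the force and the opening at its end, in the units of the state.
- bot.read_state(): the state, without advancing time (a new reading comes with each control period).
- bot.capture(name): name is "side" or "top"; returns the picture (480x640x3 uint8, blue, green, red); there is no depth.
- bot.camera_info(name): a dict with "camera_matrix" (3x3 intrinsics, pixels), "view" (4x4, takes a point from world to camera coordinates). Camera axes: x right, y down, z forward; pixel columns grow to the right and rows downward; lengths in m; the calibration is good to about 2 mm. A picture is of the moment at which its call begins. camera_info takes no time and is no camera call.
- bot.hand_in(): hands the job in, once; it reports no verdict.
The state is a dict: "time_s": time; "joint_positions": joint angles; "qvel": joint speeds; "tau": joint torques, N m; "position": TCP position; "tcp_rot": TCP orientation; "force": force on the tool from outside, world axes, zero at the start; "moment": the same for the moment, N m; "opening": opening from 0.0 (shut) to 1.0 (fully open).
Only numpy, scipy, OpenCV 4.12 (cv2) and the standard library are available. Lean on these libraries where they do the work, as an engineer would, in place of code of your own. Each camera call takes 0.05 s, during which the arm holds its last target.

TASK

Push the bamboo coaster, with the speckled bowl standing on it, through the gap between the two jars until the bowl is centred under the popper's spout, and then flip the popper's toggle switch on. Move the coaster only by pushing it flat along the shelf: keep off the bowl, lift nothing, and do not knock the jars. Leave everything else where it stands.

Things in the scene. Friction and masses are not known exactly. Their poses are not given: they have to be found in the camera images.
- coaster: Square bamboo coaster, 130 x 130 mm, 15 mm thick, about 0.18 kg, loose on the white shelf (z = 0). Origin: centre of its underside; x and y run along its sides, z up. The bowl stands on it and rides along by friction. At the start it lies to the right (-y) of the gap and some centimetres nearer the robot than the gap's middle line, a little turned.
- bowl: Small white ceramic bowl with dark speckles, about 0.28 kg, loose, standing at the coaster's middle (within about 2 mm). Foot 60 mm across, mouth 114 mm across, 52 mm high, so its rim stays 8 mm inside the coaster's sides. Origin: centre of its underside, 15 mm above the shelf.
- jar_near: Clear squat jar with a steel twist cap, pale yellow filling; 80 mm across, 70 mm high, full and fixed. The one of the pair nearer the robot. Origin: centre of its underside; its x axis points at the other jar (within 0.03 rad).
- jar_far: The same jar with a pinkish brown filling, fixed, on the far side of the gap. Origin: centre of its underside. The free gap between the two jars is 138 to 140 mm.
- gap (a point): Point on the shelf midway between the two jars (within 3 mm). The way through the gap runs square to the line joining the jars, towards the popper (roughly +y).
- drop (a point): Point on the shelf under the popper's spout, 15 mm out from the lip of the spout: the bowl's centre belongs here. It lies about 150 mm beyond the gap's middle point, up to 15 mm to either side of the straight way through; a coaster centred here is wholly past the jars and about 30 mm short of the popper's base.
- popper: Black popper, fixed. Base 260 x 170 mm, its top 56 mm up; tower 150 mm across, 0.3 m tall, amber hood. Origin: on the shelf under the tower's axis. Its own -y points along the spout (66 mm wide, lip 165 mm from the axis, underside 195 mm up); its own -x points to the control deck, which ends 175 mm from the axis and carries the toggle switch 152 mm from the axis, 77 mm in front of the tower.
- switch (a joint): Angle of the toggle switch, rad: 0 is off (the bat leans to the spout's side, the popper's own -y), 0.8 is fully on (it leans away from the spout, the popper's +y, where a green dot is). It turns about the popper's x axis, about a pivot 60 mm above the shelf and 152 mm from the tower's axis. Stays where it is left; about 1.5 N at the tip moves it.
- switch_tip (a point): Centre of the red ball (12 mm) at the tip of the toggle's steel bat (8 mm thick), 40 mm from the pivot; it moves with the bat, from 16 mm on the popper's -y side of the pivot to 16 mm on its +y side.
- scoop: Stainless scoop, cup 58 mm across, 36 mm high with a flat handle, behind the jars; leave alone. Origin: centre of its underside.
- salt: White salt shaker with a steel top, 40 mm across, 75 mm high, between the robot and the bowl's final place; leave alone. Origin: centre of its underside.
- oil: Green oil bottle, 60 mm across, 190 mm high, back left; leave alone. Origin: centre of its underside.
- cup: Blue mug, 76 mm across, 70 mm high, back of the shelf; leave alone. Origin: centre of its underside.
- tin: Red and steel tin, 64 mm across, 70 mm high, at the right; leave alone. Origin: centre of its underside.
Mind the look-alikes: they are no part of the job. What is shaped like the coaster but green or orange is not meant.

How it is judged:
By the outcome, as a careful person would: the job done as asked, in the order asked, and still so for the second after the job is handed in, with the robot touching nothing.
It also fails if it takes over 72 s, if anything falls off the work surface, if the arm or the gripper's body presses on something with over 40 N, if the wrist force passes 120 N, or if a joint passes its speed limit or range.

## Working session

There is one attempt and no reset: what is moved stays moved. The work goes in short steps, Python scripts to look and compute and a tool call to move; the robot and the scene stay as the last step left them, time stands still between calls to the robot, and variables do not carry over. Pictures are saved under pics/ and viewed, and the job is handed in when it is done.

Besides the shell and the picture viewer there is one more tool, called after ">>>" by a JSON object that holds its "method" and its "body". carry_out: Moves the arm, as the interface text tells. Shift numbers are shares of 200 mm and turn numbers shares of pi/2 rad, none past 1 either way. Its arguments: {"type":"object","properties":{"targets":{"type":"array"},"jaw":{"type":"number"}},"required":["targets"]}

```bash
ls; mkdir -p pics; python3 - <<'E'
from rig import bot
import cv2
print(bot.read_state())
for n in("side","top"):
    cv2.imwrite(f"pics/{n}0.png",bot.capture(n)); print(n,bot.camera_info(n))
E
```

```text
pics
{'time_s': 0.0, 'joint_positions': array([-8.59712034e+01,  3.02784139e+01,  8.21553030e+01, -2.49847113e-03,
        6.76888518e+01, -1.02272658e+01]), 'qvel': array([-0.04839384, -0.01723967,  0.0398306 , -0.04110294, -0.00663831,
        0.0851993 ]), 'tau': array([-2.35640837e-04, -4.40044713e+01, -1.76591974e+01,  6.31859712e-02,
        5.80326165e-02, -1.71317083e-04]), 'position': array([ 0.15387867, -0.60505672,  0.24058352]), 'tcp_rot': array([[ 9.69200804e-01,  2.46271731e-01, -1.90539659e-04],
       [ 2.46271569e-01, -9.69198521e-01,  2.13110502e-03],
       [ 3.40160166e-04, -2.11239320e-03, -9.99997711e-01]]), 'force': array([-0.12215261, -0.29402194,  0.08838816]), 'moment': array([-0.02341369, -0.00856443,  0.00321791]), 'opening': 1.0001318114082796}
side {'camera_matrix': array([[535.67793676,   0.        , 316.96711583],
       [  0.        , 535.67793676, 239.22492657],
       [  0.        ,   0.        ,   1.        ]]), 'view': array([[-0.76836701, -0.63975737,  0.01796244,  0.38696014],
       [-0.48268238,  0.56082882, -0.67267284,  0.37586619],
       [ 0.42027356, -0.52552977, -0.73972197,  1.22796483],
       [ 0.        ,  0.        ,  0.        ,  1.        ]])}
top {'camera_matrix': array([[548.34833467,   0.        , 322.34622771],
       [  0.        , 548.34833467, 243.90191894],
       [  0.        ,   0.        ,   1.        ]]), 'view': array([[ 2.65960698e-02, -9.99643071e-01,  2.52588514e-03,
        -1.01427973e-01],
       [-9.97875513e-01, -2.66992033e-02, -5.94273730e-02,
         5.77777401e-01],
       [ 5.94736007e-02, -9.39984366e-04, -9.98229436e-01,
         1.25788258e+00],
       [ 0.00000000e+00,  0.00000000e+00,  0.00000000e+00,
         1.00000000e+00]])}
```

View pics/side0.png

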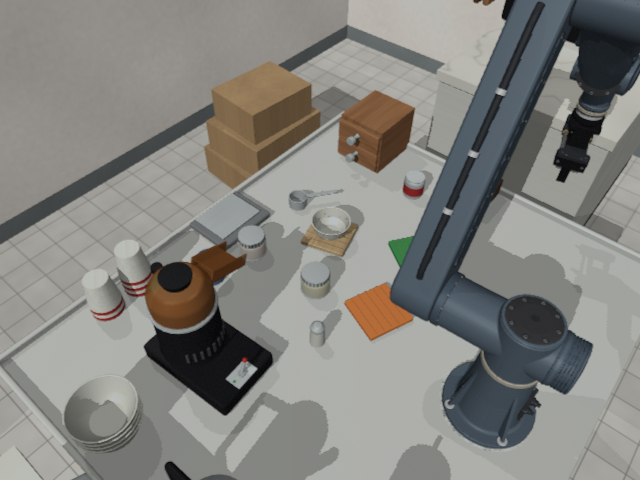

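View pics/top0.png

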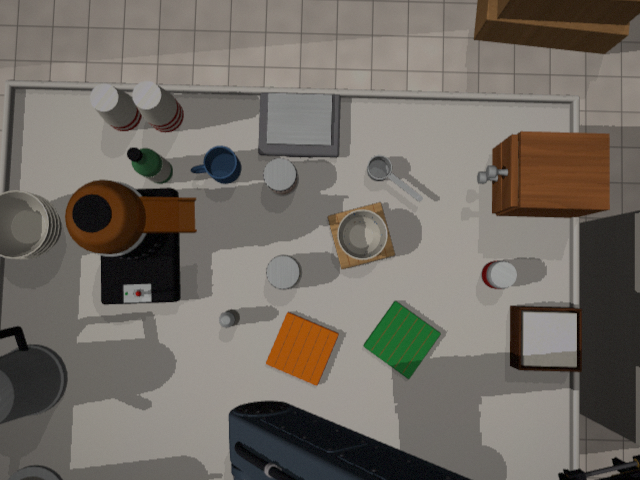

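The top view shows the coaster and bowl at about (362,236), the jar caps at (281,176) and (284,272), the spout tip at (195,215), and the switch at (137,293). I'll zoom in to measure them.

```bash
cat > h.py <<'E'
import numpy as np, cv2
from rig import bot
def ray(n,u,v,z):
    c=bot.camera_info(n);K=c['camera_matrix'];V=c['view'];R=V[:3,:3];o=-R.T@V[:3,3]
    d=R.T@np.linalg.inv(K)@np.array([u,v,1.]);return o+d*(z-o[2])/d[2]
def proj(n,p):
    c=bot.camera_info(n);q=c['view'][:3,:3]@np.array(p,float)+c['view'][:3,3];q=c['camera_matrix']@q;return q[:2]/q[2]
def tri(uvt,uvs):
    A=[];b=[]
    for n,(u,v) in(("top",uvt),("side",uvs)):
        c=bot.camera_info(n);P=c['camera_matrix']@c['view'][:3]
        for r,w in((0,u),(1,v)):
            row=P[r]-w*P[2];A.append(row[:3]);b.append(-row[3])
    return np.linalg.lstsq(np.array(A),np.array(b),rcond=None)[0]
def crop(src,dst,x,y,w,h,s):
    im=cv2.imread(src)[y:y+h,x:x+w];im=cv2.resize(im,None,fx=s,fy=s,interpolation=cv2.INTER_CUBIC)
    for i in range(0,w,20):
        cv2.putText(im,str(x+i),(i*s,10),0,.35,(0,0,255),1);cv2.line(im,(i*s,12),(i*s,18),(0,0,255),1)
    for i in range(0,h,20):
        cv2.putText(im,str(y+i),(0,i*s+4),0,.35,(0,0,255),1)
    cv2.imwrite(dst,im)
E
python3 - <<'E'
from h import *
crop("pics/top0.png","pics/t1.png",250,150,160,140,5)
crop("pics/top0.png","pics/t2.png",60,170,160,150,4)
crop("pics/side0.png","pics/s1.png",220,180,160,120,5)
crop("pics/side0.png","pics/s2.png",140,235,160,150,4)
E
```

```text
(no output)
```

View pics/t1.png

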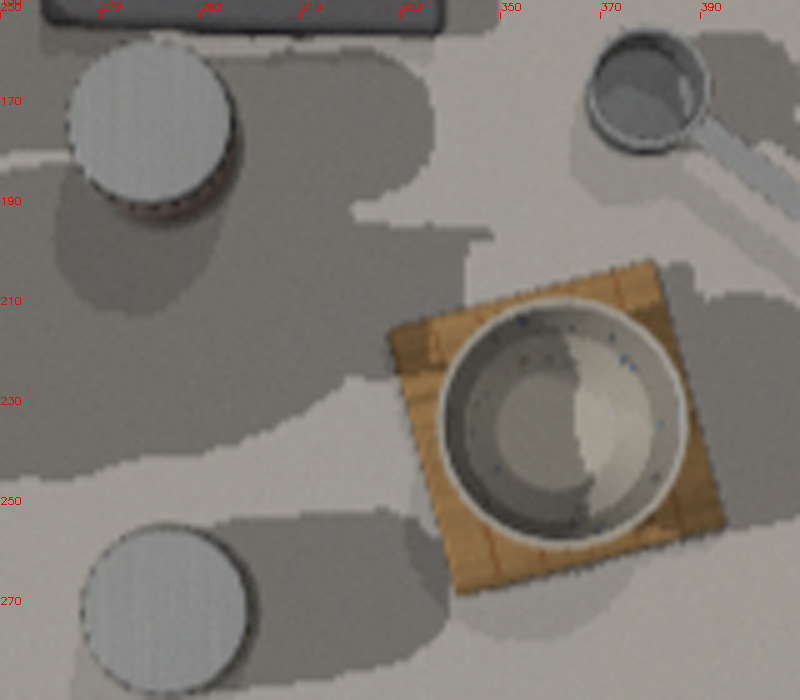

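View pics/t2.png

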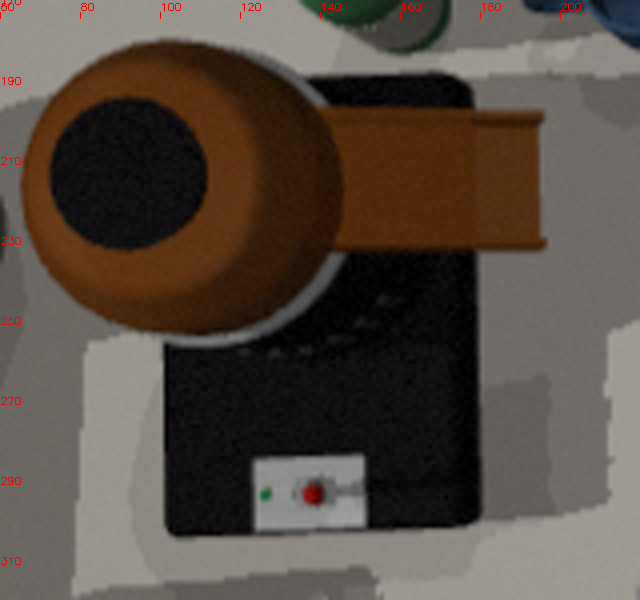

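View pics/s1.png

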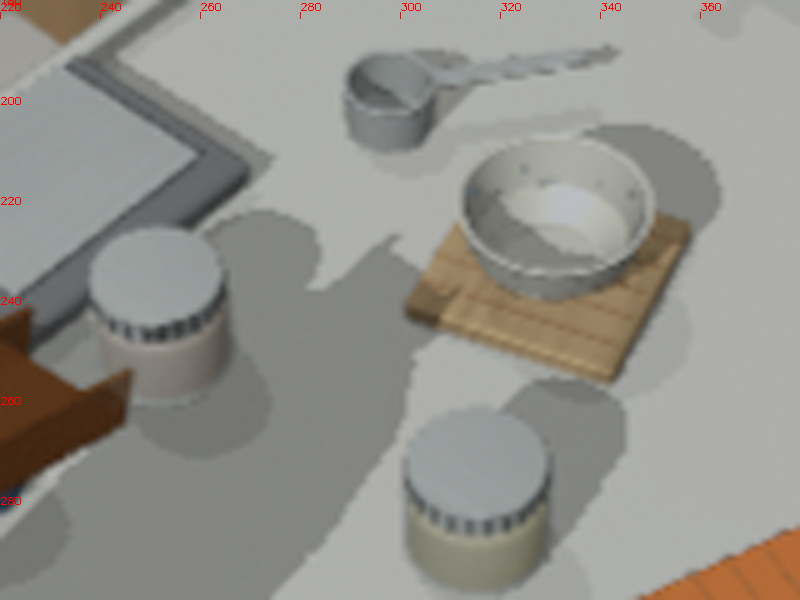

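View pics/s2.png

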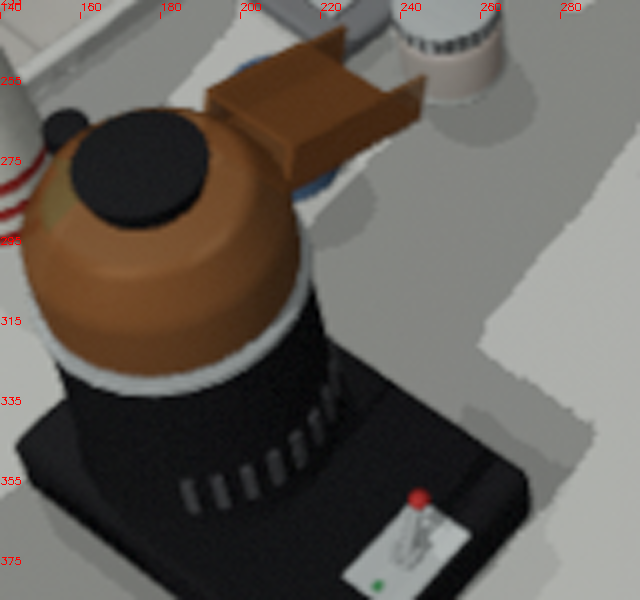

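```bash
python3 - <<'E'
from h import *
np.set_printoptions(precision=4,suppress=True)
t1=lambda x,y:(x/5+250,y/5+150); s1=lambda x,y:(x/5+220,y/5+180)
t2=lambda x,y:(x/4+60,y/4+170); s2=lambda x,y:(x/4+140,y/4+235)
print("jf",tri(t1(150,121.5),s1(156,277)),ray("top",*t1(150,121.5),.07))
print("jn",tri(t1(164.5,608.5),s1(476,466)),ray("top",*t1(164.5,608.5),.07))
print("bowlrim",tri(t1(564,423),s1(558,216)),ray("top",*t1(564,423),.067))
for a,b in (((388,329),(405,310)),((458,594),(613,377)),((725,525),(690,228))): print("cor",tri(t1(*a),s1(*b)),ray("top",*t1(*a),.015))
print(ray("top",*t1(655,262),.015))
for a,b in (((542,112),(346,28)),((544,243),(426,76))): print("lip",tri(t2(*a),s2(*b)))
print("ball",tri(t2(313,494),s2(419,498)))
print("green dot", tri(t2(265,494),s2(377,585)))
for c in ((168,532),(478,522),(472,78)): print("base",ray("top",*t2(*c),.056))
E
```

```text
jf [0.7321 0.0135 0.0607] [0.7311 0.0133 0.07  ]
jn [0.5122 0.0002 0.0596] [0.5129 0.     0.07  ]
bowlrim [ 0.6007 -0.1783  0.0478] [ 0.6006 -0.1759  0.067 ]
cor [ 0.6468 -0.0975  0.0017] [ 0.6465 -0.0965  0.015 ]
cor [ 0.5226 -0.1335  0.0047] [ 0.5237 -0.1322  0.015 ]
cor [ 0.5593 -0.2575  0.0031] [ 0.5591 -0.2557  0.015 ]
[ 0.6814 -0.2207  0.015 ]
lip [0.65   0.1643 0.2203]
lip [0.5863 0.1608 0.2223]
ball [0.4566 0.3105 0.0939]
green dot [0.4542 0.3504 0.0544]
base [0.4323 0.4035 0.056 ]
base [0.4425 0.2305 0.056 ]
base [0.6927 0.2444 0.056 ]
```

```bash
cat >> h.py <<'E'
from scipy.spatial.transform import Rotation as Ro
np.set_printoptions(precision=4,suppress=True)
def yawR(d): 
    c,s=np.cos(np.radians(d)),np.sin(np.radians(d)); return np.array([[c,s,0],[s,-c,0],[0,0,-1.]])
def row(p,yaw,quiet=0):
    s=bot.read_state();R=s['tcp_rot']
    d=R.T@(np.array(p)-s['position'])/.2
    r=Ro.from_matrix(R.T@yawR(yaw)).as_rotvec()/(np.pi/2)
    print("row for",p,yaw,":",np.round(np.r_[d,r],4).tolist())
def st():
    s=bot.read_state();R=s['tcp_rot'];print("t %.2f"%s['time_s'],"pos",s['position'],"yaw %.2f"%np.degrees(np.arctan2(R[1,0],R[0,0])),"z",R[:,2],"F",s['force'],"op %.3f"%s['opening'])
E
python3 - <<'E'
from h import *
for u,v in((397,301),(443,330),(290,312),(229,318),(499,275),(512,306),(580,370)): print(u,v,ray("top",u,v,.0))
st()
row((.32,-.40,.26),9); row((.45,-.22,.26),3.5)
E
```

```text
397 301 [ 0.452  -0.2644  0.    ]
443 330 [ 0.3874 -0.3732  0.    ]
290 312 [ 0.4197 -0.0146  0.    ]
229 318 [0.402  0.1275 0.    ]
499 275 [ 0.5192 -0.5031  0.    ]
512 306 [ 0.4475 -0.5342  0.    ]
580 370 [ 0.3034 -0.6934  0.    ]
t 0.10 pos [ 0.1539 -0.6051  0.2407] yaw 14.25 z [-0.0002  0.002  -1.    ] F [0.7152 0.1761 0.7791] op 1.001
row for (0.32, -0.4, 0.26) 9 : [1.0576, -0.7896, -0.0948, -0.0013, -0.0002, 0.0584]
row for (0.45, -0.22, 0.26) 3.5 : [1.9092, -1.5019, -0.0931, -0.0013, -0.0001, 0.1195]
```

>>> {"method": "carry_out", "body": {"targets": [[0.3, -0.22, -0.09, 0, 0, 0.02], [0.6, -0.45, -0.09, 0, 0, 0.03], [0.85, -0.65, -0.09, 0, 0, 0.05], [1.0, -0.78, -0.09, 0, 0, 0.058], [1.0, -0.78, -0.09, 0, 0, 0.058]], "jaw": 1}}

```text
time_s: 0.72
position: [0.3107, -0.4004, 0.2587]
tcp_rot: [[0.987, 0.162, -0.001], [0.162, -0.987, 0.005], [-0.0, -0.005, -1.0]]
force: [-0.4, -0.4, -0.5]
opening: 0.999
```

```bash
python3 -c "
from h import *
st();row((.49,-.17,.26),3.5);row((.49,-.17,.14),3.5)"
```

```text
t 0.72 pos [ 0.3107 -0.4004  0.2587] yaw 9.33 z [-0.0009  0.005  -1.    ] F [-0.433  -0.4351 -0.5251] op 0.999
row for (0.49, -0.17, 0.26) 3.5 : [1.0713, -0.9914, -0.0014, -0.0033, 0.0002, 0.0648]
row for (0.49, -0.17, 0.14) 3.5 : [1.0713, -0.9884, 0.5986, -0.0033, 0.0002, 0.0648]
```

>>> {"method": "carry_out", "body": {"targets": [[0.25, -0.25, 0, 0, 0, 0.02], [0.5, -0.5, 0, 0, 0, 0.03], [0.75, -0.72, 0, -0.002, 0, 0.05], [0.95, -0.9, 0.1, -0.003, 0, 0.065], [1.0, -0.97, 0.3, -0.003, 0, 0.065], [1.0, -0.99, 0.5, -0.003, 0, 0.065], [1.0, -0.99, 0.6, -0.003, 0, 0.065], [1.0, -0.99, 0.6, -0.003, 0, 0.065]]}}

```text
time_s: 1.72
position: [0.475, -0.1721, 0.138]
tcp_rot: [[0.998, 0.06, -0.004], [0.06, -0.998, 0.002], [-0.004, -0.003, -1.0]]
force: [-0.1, -0.1, -0.4]
opening: 0.998
```

```bash
python3 -c "
from h import *
st();row((.485,-.17,.026),3.5)
for n in ('top','side'):
  cv2.imwrite(f'pics/{n}2.png',bot.capture(n))
  p=bot.read_state()['position'];R=bot.read_state()['tcp_rot'];print(n,proj(n,p),[proj(n,p+R@np.array([0,s*.0435,.019])) for s in(1,-1)])
crop('pics/top2.png','pics/t3.png',250,150,200,150,4)
crop('pics/side2.png','pics/s3.png',280,160,160,130,5)
"
```

```text
t 1.73 pos [ 0.475  -0.1721  0.138 ] yaw 3.46 z [-0.0039  0.0024 -1.    ] F [-0.1029 -0.0688 -0.4007] op 0.998
row for (0.485, -0.17, 0.026) 3.5 : [0.0525, -0.0061, 0.56, -0.0017, 0.0024, -0.0005]
top [362.5809 291.3659] [array([382.3224, 290.45  ]), array([341.4602, 291.8263])]
side [367.7316 222.12  ] [array([375.78  , 217.8372]), array([358.1323, 236.6296])]
```

View pics/t3.png

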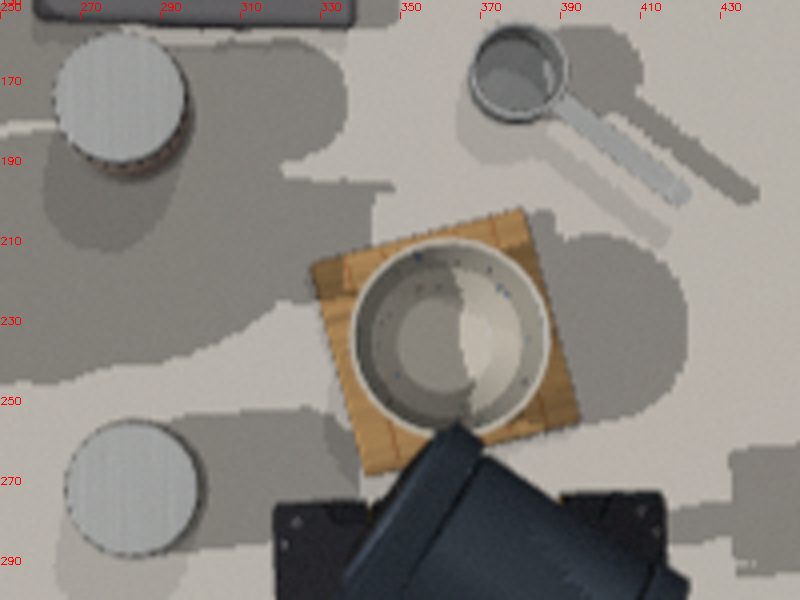

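View pics/s3.png

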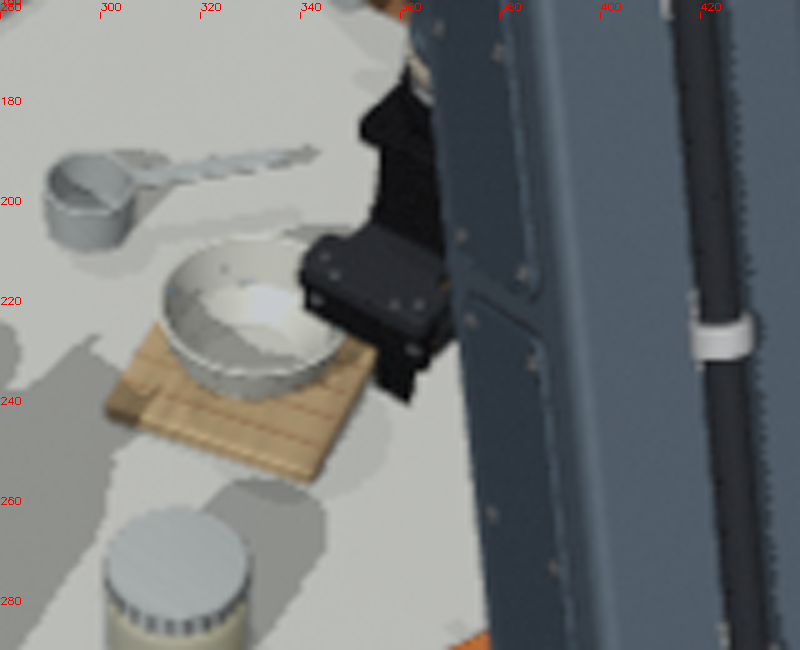

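```bash
python3 -c "
from h import *
s=bot.read_state();p=s['position'];R=s['tcp_rot']
for x in(-.0095,.0095):
  for y in(-.0585,-.0435): print(x,y,proj('side',p+R@np.array([x,y,.019])))
for z in(-.051,-.08,-.1):
  for y in(-.095,.095): print(z,y,proj('top',p+R@np.array([.0375,y,z])),proj('side',p+R@np.array([.0375,y,z])))
"
```

```text
-0.0095 -0.0585 [358.0083 241.6389]
-0.0095 -0.0435 [361.1635 238.2504]
0.0095 -0.0585 [351.9428 238.369 ]
0.0095 -0.0435 [355.117  235.0173]
-0.051 -0.095 [316.5695 274.6148] [336.3811 223.0837]
-0.051 0.095 [411.3744 271.4555] [376.7328 182.7684]
-0.08 -0.095 [316.4493 274.5655] [336.9099 214.8983]
-0.08 0.095 [413.8207 271.3208] [377.8312 174.5758]
-0.1 -0.095 [316.3626 274.53  ] [337.2847 209.0962]
-0.1 0.095 [415.5864 271.2235] [378.6082 168.7804]
```

```bash
python3 - <<'E'
from h import *
t1=lambda x,y:(x/5+250,y/5+150); s1=lambda x,y:np.array((x/5+220,y/5+180))
for n,a,b,z in(("jf",(150,121.5),(156,277),.07),("jn",(164.5,608.5),(476,466),.07),("bowl",(564,423),(558,216),.067),("c1",(388,329),(405,310),.015),("c2",(458,594),(613,377),.015),("c3",(725,525),(690,228),.015)):
    print(n,s1(*b)-proj("side",ray("top",*t1(*a),z)))
E
```

```text
jf [0.2879 2.2211]
jn [0.5169 2.7132]
bowl [0.8451 4.2734]
c1 [0.662  2.9165]
c2 [0.9329 2.3645]
c3 [0.081  2.4151]
```

>>> {"method": "carry_out", "body": {"targets": [[0.03, -0.006, 0.15, -0.002, 0.002, 0], [0.03, -0.006, 0.3, -0.002, 0.002, 0], [0.03, -0.006, 0.45, -0.002, 0.002, 0], [0.03, -0.006, 0.55, -0.002, 0.002, 0], [0.03, -0.006, 0.56, -0.002, 0.002, 0], [0.03, -0.006, 0.56, -0.002, 0.002, 0]]}}

```text
time_s: 2.58
position: [0.4831, -0.1723, 0.029]
tcp_rot: [[0.998, 0.059, 0.006], [0.059, -0.998, -0.004], [0.005, 0.005, -1.0]]
force: [0.6, 0.0, 0.6]
opening: 1.0
```

```bash
python3 -c "
from h import *
st();row((.55,-.175,.026),3.5);row((.56,-.175,.026),3.5)"
```

```text
t 2.58 pos [ 0.4831 -0.1723  0.029 ] yaw 3.41 z [ 0.0056 -0.0044 -1.    ] F [0.5685 0.0312 0.555 ] op 1.000
row for (0.55, -0.175, 0.026) 3.5 : [0.3328, 0.0334, 0.0171, 0.003, -0.0034, -0.001]
row for (0.56, -0.175, 0.026) 3.5 : [0.3827, 0.0364, 0.0174, 0.003, -0.0034, -0.001]
```

>>> {"method": "carry_out", "body": {"targets": [[0.05, 0, 0.015, 0.003, -0.003, 0], [0.09, 0, 0.015, 0.003, -0.003, 0], [0.12, 0, 0.015, 0.003, -0.003, 0], [0.15, 0, 0.015, 0.003, -0.003, 0], [0.18, 0, 0.015, 0.003, -0.003, 0], [0.21, 0, 0.015, 0.003, -0.003, 0], [0.24, 0, 0.015, 0.003, -0.003, 0], [0.27, 0, 0.015, 0.003, -0.003, 0], [0.29, 0, 0.015, 0.003, -0.003, 0], [0.31, 0, 0.015, 0.003, -0.003, 0], [0.31, 0, 0.015, 0.003, -0.003, 0], [0.31, 0, 0.015, 0.003, -0.003, 0]]}}

```text
time_s: 4.08
position: [0.5459, -0.169, 0.0266]
tcp_rot: [[0.998, 0.059, 0.003], [0.059, -0.998, -0.001], [0.003, 0.001, -1.0]]
force: [-0.4, 0.9, -0.4]
opening: 0.998
```

```bash
python3 -c "
from h import *
st();cv2.imwrite('pics/top4.png',bot.capture('top'));cv2.imwrite('pics/side4.png',bot.capture('side'))
crop('pics/top4.png','pics/t4.png',250,150,160,140,5)
crop('pics/side4.png','pics/s4.png',220,180,160,120,5)
row((.56,-.175,.026),3.5)"
```

```text
t 4.08 pos [ 0.5459 -0.169   0.0266] yaw 3.39 z [ 0.0026 -0.0007 -1.    ] F [-0.4223  0.9005 -0.3686] op 0.998
row for (0.56, -0.175, 0.026) 3.5 : [0.0686, 0.034, 0.0037, 0.0006, -0.0017, -0.0012]
```

View pics/t4.png

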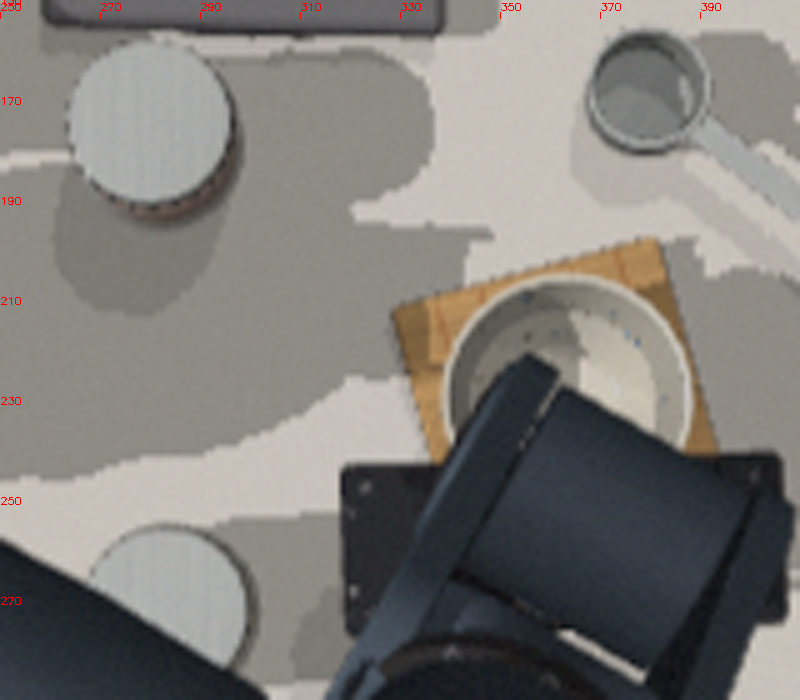

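View pics/s4.png

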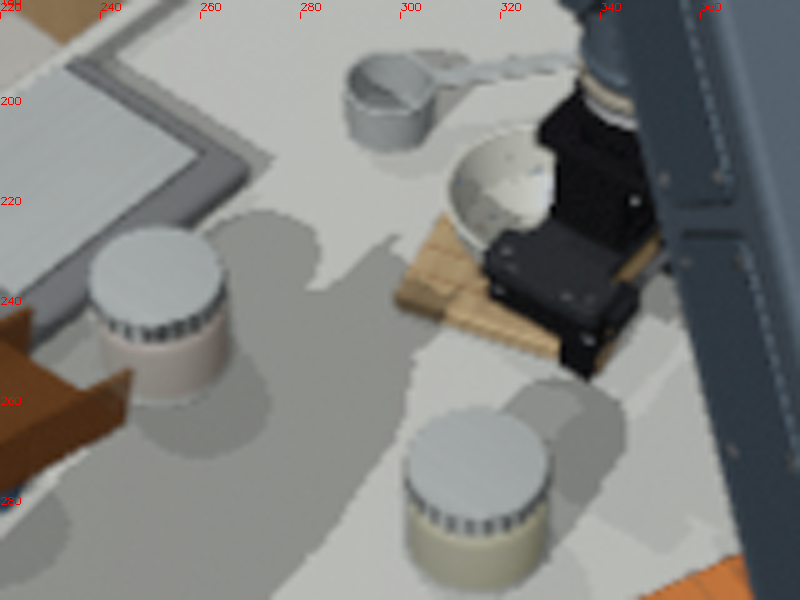

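>>> {"method": "carry_out", "body": {"targets": [[-0.08, 0, 0, 0, 0, 0], [-0.18, 0, 0, 0, 0, 0], [-0.2, 0.08, 0.003, 0, -0.001, 0], [-0.2, 0.14, 0.003, 0, -0.001, 0], [-0.2, 0.14, 0.003, 0, -0.001, 0], [-0.15, 0.14, 0.003, 0, -0.001, 0], [-0.1, 0.14, 0.003, 0, -0.001, 0], [-0.07, 0.14, 0.003, 0, -0.001, 0], [-0.04, 0.14, 0.003, 0, -0.001, 0], [-0.01, 0.14, 0.003, 0, -0.001, 0], [0.01, 0.14, 0.003, 0, -0.001, 0], [0.03, 0.14, 0.003, 0, -0.001, 0], [0.04, 0.14, 0.003, 0, -0.001, 0], [0.04, 0.14, 0.003, 0, -0.001, 0]]}}

```text
time_s: 5.92
position: [0.5531, -0.1944, 0.0256]
tcp_rot: [[0.998, 0.061, -0.005], [0.061, -0.998, 0.002], [-0.005, -0.003, -1.0]]
force: [-5.5, 1.9, 1.8]
opening: 1.0
```

```bash
python3 -c "
from h import *
st();cv2.imwrite('pics/top5.png',bot.capture('top'))
crop('pics/top5.png','pics/t5.png',250,150,160,140,5)
"
```

```text
t 5.92 pos [ 0.5531 -0.1944  0.0256] yaw 3.50 z [-0.0053  0.0025 -1.    ] F [-5.4871  1.938   1.8248] op 1.000
```

View pics/t5.png

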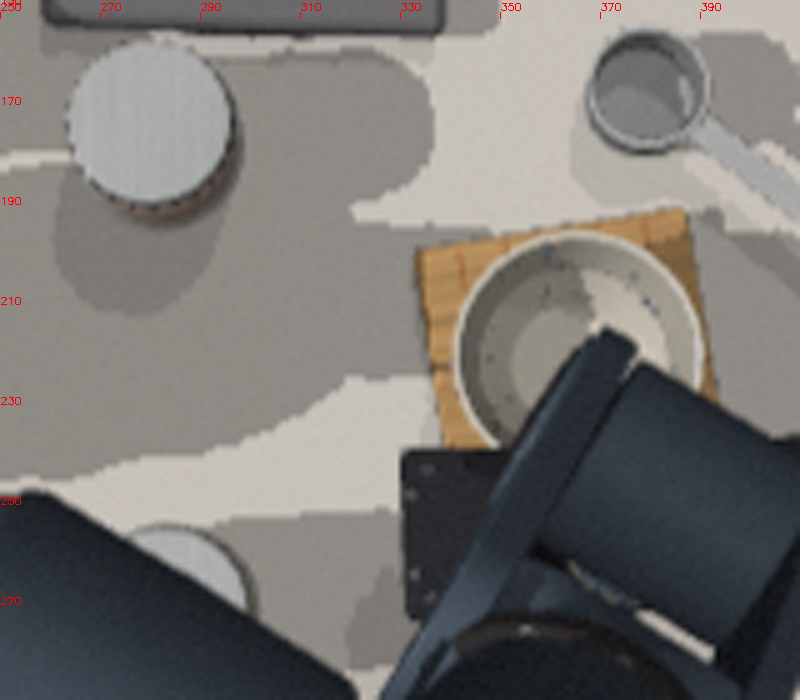

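>>> {"method": "carry_out", "body": {"targets": [[-0.1, 0, 0, 0, 0, 0], [-0.2, 0, 0, 0, 0, 0], [-0.2, 0, -0.2, 0, 0, 0], [-0.2, 0, -0.5, 0, 0, 0], [-0.3, 0.1, -0.8, 0, 0, 0], [-0.4, 0.2, -1.0, 0, 0, 0], [-0.6, 0.4, -1.0, 0, 0, 0], [-0.8, 0.5, -1.0, 0, 0, 0], [-0.8, 0.5, -1.0, 0, 0, 0]]}}

```text
time_s: 7.1
position: [0.3994, -0.306, 0.2265]
tcp_rot: [[0.998, 0.057, -0.004], [0.057, -0.998, 0.001], [-0.004, -0.002, -1.0]]
force: [0.1, -0.8, -0.3]
opening: 1.002
```

```bash
python3 -c "
from h import *
st();cv2.imwrite('pics/top6.png',bot.capture('top'));cv2.imwrite('pics/side6.png',bot.capture('side'))
crop('pics/top6.png','pics/t6.png',250,150,200,140,4)
crop('pics/side6.png','pics/s6.png',220,160,160,120,5)
for z in (.0,.04):print(proj('top',(.70,-.28,z)),proj('top',(.70,-.26,z)))
"
```

```text
t 7.10 pos [ 0.3994 -0.306   0.2265] yaw 3.24 z [-0.0041  0.0013 -1.    ] F [ 0.1268 -0.8384 -0.3352] op 1.002
[405.494  196.1201] [397.0605 195.8941]
[408.1732 193.5711] [399.4725 193.3379]
```

View pics/t6.png

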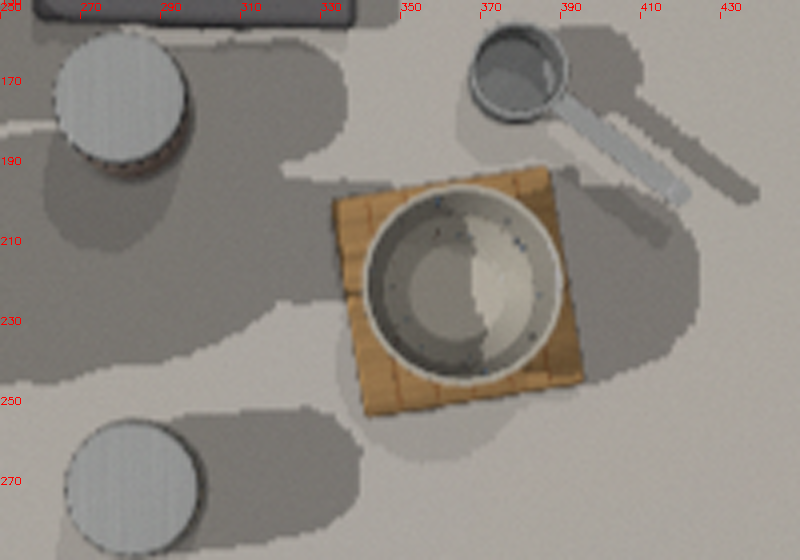

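View pics/s6.png

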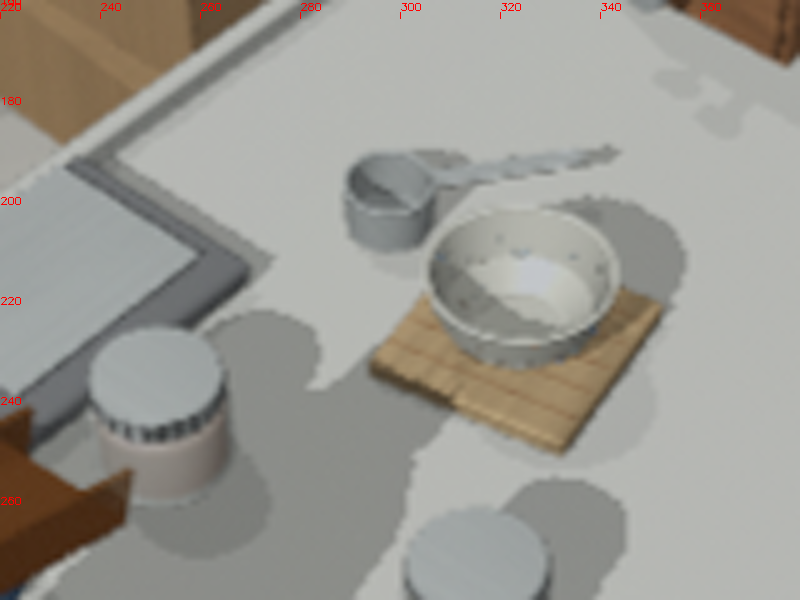

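```bash
python3 - <<'E'
from h import *
t=lambda x,y:(x/4+250,y/4+150)
C=np.array([ray("top",*t(*c),.015) for c in((333,202),(548,167),(582,381),(366,415))]);print(C);print(C.mean(0))
for i in range(4):
    d=C[(i+1)%4]-C[i];print(np.degrees(np.arctan2(d[1],d[0]))%90,np.hypot(*d[:2]))
print("bowl",ray("top",*t(463.5,284),.067))
print("handle",[ray("top",*t(*c),z) for c in((690,195),(672,206),(610,155)) for z in(.0,.036)])
g=np.array([.622,.0067]);w=np.array([-.0608,.998])
c=C.mean(0)[:2]-g;print("along",c@w,"lat(+far)",c@np.array([.998,.0608]))
E
```

```text
[[ 0.6828 -0.1088  0.015 ]
 [ 0.7069 -0.2342  0.015 ]
 [ 0.5818 -0.2565  0.015 ]
 [ 0.5587 -0.1312  0.015 ]]
[ 0.6325 -0.1827  0.015 ]
10.846688266715631 0.1276921592855373
10.096672711597222 0.1270083463114776
10.477755113641606 0.12743559056046946
10.209483457153917 0.1261847035518614
bowl [ 0.6313 -0.1821  0.067 ]
handle [array([ 0.6948, -0.3204,  0.    ]), array([ 0.6895, -0.3138,  0.036 ]), array([ 0.688 , -0.3099,  0.    ]), array([ 0.6828, -0.3036,  0.036 ]), array([ 0.7174, -0.2726,  0.    ]), array([ 0.7115, -0.2673,  0.036 ])]
along -0.18961852002812196 lat(+far) -0.000985900030754077
```

```bash
python3 - <<'E'
from h import *
row((.56,-.30,.20),90)
E
```

```text
row for (0.56, -0.3, 0.2) 90 : [0.7945, 0.0238, 0.1291, -0.0026, 0.0007, -0.962]
```

>>> {"method": "carry_out", "body": {"targets": [[0.1, 0, 0, 0, 0, -0.11], [0.2, 0, 0, 0, 0, -0.22], [0.3, 0, 0, 0, 0, -0.33], [0.4, 0, 0, 0, 0, -0.44], [0.5, 0, 0, 0, 0, -0.55], [0.6, 0.02, 0.05, 0, 0, -0.66], [0.7, 0.02, 0.1, 0, 0, -0.77], [0.8, 0.02, 0.13, 0, 0, -0.88], [0.8, 0.02, 0.13, 0, 0, -0.96], [0.8, 0.02, 0.13, 0, 0, -0.96], [0.8, 0.02, 0.13, 0, 0, -0.96]], "jaw": 0}}

```text
time_s: 8.57
position: [0.5617, -0.2983, 0.1997]
tcp_rot: [[0.004, 1.0, -0.003], [1.0, -0.004, 0.002], [0.002, -0.003, -1.0]]
force: [0.1, 1.0, -0.3]
opening: 0.497
```

```bash
python3 - <<'E'
from h import *
st();row((.639,-.279,.2),93.5);row((.639,-.279,.026),93.5)
E
```

```text
t 8.57 pos [ 0.5617 -0.2983  0.1997] yaw 89.79 z [-0.0031  0.0018 -1.    ] F [ 0.0696  1.0156 -0.3493] op 0.497
row for (0.639, -0.279, 0.2) 93.5 : [0.0981, 0.386, -0.0026, -0.002, -0.0012, -0.0413]
row for (0.639, -0.279, 0.026) 93.5 : [0.0965, 0.3887, 0.8674, -0.002, -0.0012, -0.0413]
```

>>> {"method": "carry_out", "body": {"targets": [[0.05, 0.15, 0, 0, 0, -0.02], [0.095, 0.3, 0, -0.002, -0.001, -0.04], [0.095, 0.388, 0, -0.002, -0.001, -0.041], [0.095, 0.388, 0.2, -0.002, -0.001, -0.041], [0.095, 0.388, 0.4, -0.002, -0.001, -0.041], [0.095, 0.388, 0.55, -0.002, -0.001, -0.041], [0.095, 0.388, 0.7, -0.002, -0.001, -0.041], [0.095, 0.388, 0.8, -0.002, -0.001, -0.041], [0.095, 0.388, 0.86, -0.002, -0.001, -0.041], [0.095, 0.388, 0.865, -0.002, -0.001, -0.041], [0.095, 0.388, 0.865, -0.002, -0.001, -0.041]]}}

```text
time_s: 9.95
position: [0.6396, -0.2797, 0.0275]
tcp_rot: [[-0.06, 0.998, 0.002], [0.998, 0.06, -0.001], [-0.001, 0.002, -1.0]]
force: [0.0, -1.0, 0.8]
opening: 0.498
```

```bash
python3 - <<'E'
from h import *
st();row((.6335,-.20,.026),93.5)
cv2.imwrite('pics/side7.png',bot.capture('side'));crop('pics/side7.png','pics/s7.png',240,150,160,120,5)
E
```

```text
t 9.95 pos [ 0.6396 -0.2797  0.0275] yaw 93.46 z [ 0.0017 -0.0007 -1.    ] F [ 0.042  -1.0436  0.8163] op 0.498
row for (0.6335, -0.2, 0.026) 93.5 : [0.3998, -0.0062, 0.0073, 0.0011, 0.0005, -0.0004]
```

View pics/s7.png

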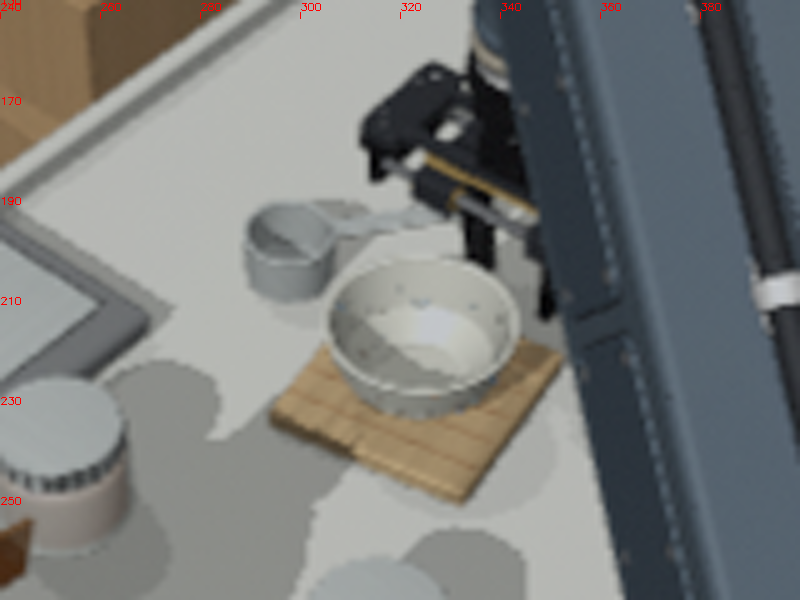

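>>> {"method": "carry_out", "body": {"targets": [[0.04, 0, 0.005, 0.001, 0, 0], [0.08, 0, 0.005, 0.001, 0, 0], [0.11, 0, 0.005, 0.001, 0, 0], [0.14, 0, 0.005, 0.001, 0, 0], [0.17, 0, 0.005, 0.001, 0, 0], [0.2, 0, 0.005, 0.001, 0, 0], [0.23, 0, 0.005, 0.001, 0, 0], [0.26, 0, 0.005, 0.001, 0, 0], [0.29, 0, 0.005, 0.001, 0, 0], [0.31, 0, 0.005, 0.001, 0, 0], [0.32, 0, 0.005, 0.001, 0, 0], [0.32, 0, 0.005, 0.001, 0, 0]]}}

```text
time_s: 11.5
position: [0.6364, -0.2157, 0.0269]
tcp_rot: [[-0.06, 0.998, 0.002], [0.998, 0.06, -0.001], [-0.001, 0.002, -1.0]]
force: [0.8, -3.5, 2.4]
opening: 0.498
```

```bash
python3 - <<'E'
from h import *
st()
cv2.imwrite('pics/top8.png',bot.capture('top'));crop('pics/top8.png','pics/t8.png',250,150,160,140,5)
E
```

```text
t 11.50 pos [ 0.6364 -0.2157  0.0269] yaw 93.45 z [ 0.0017 -0.0008 -1.    ] F [ 0.8418 -3.4612  2.442 ] op 0.498
```

View pics/t8.png

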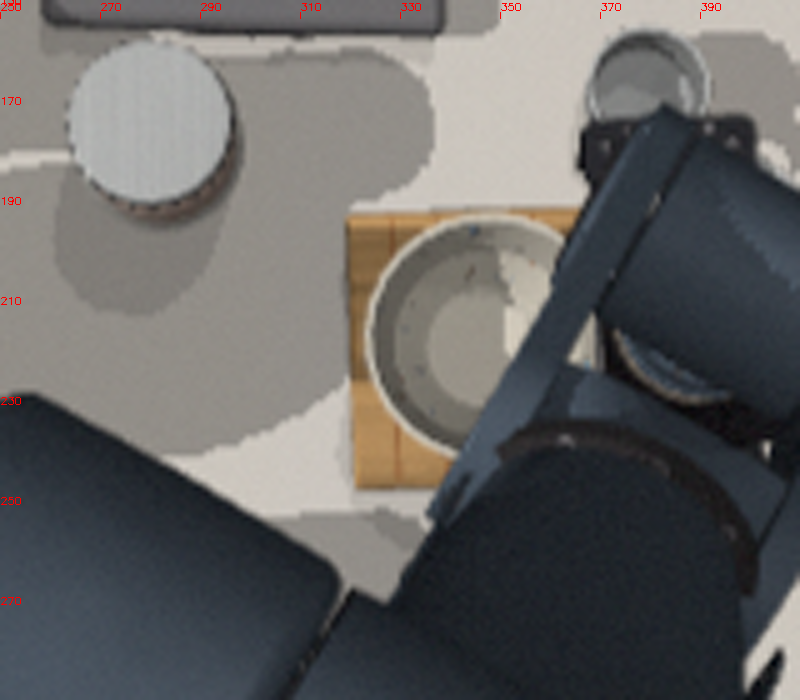

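```bash
cat >> h.py <<'E'
g=np.array([.622,.0067]);w=np.array([-.0608,.998]);l=np.array([.998,.0608])
def al(p): p=np.array(p)[:2]-g; return "along %.4f lat %.4f"%(p@w,p@l)
E
python3 - <<'E'
from h import *
t=lambda x,y:(x/5+250,y/5+150)
a,b=[ray("top",*t(*c),.015) for c in((346,216),(357,488))]
print(a,b,np.hypot(*(a-b)[:2]),al(a),al(b),al((a+b)/2),np.degrees(np.arctan2((a-b)[1],(a-b)[0])))
print("tcp",al(bot.read_state()['position']))
# bowl circle: left 365,top 215,bottom ~460
E
```

```text
[ 0.6992 -0.0755  0.015 ] [ 0.5717 -0.084   0.015 ] 0.12771578313081883 along -0.0867 lat 0.0720 along -0.0875 lat -0.0557 along -0.0871 lat 0.0082 3.842588246692895
tcp along -0.2228 lat 0.0008
```

```bash
python3 - <<'E'
from h import *
row((.638,-.25,.026),93.5);row((.638,-.25,.17),93.5);row((.735,-.14,.17),3.8)
E
```

```text
row for (0.638, -0.25, 0.026) 93.5 : [-0.1716, -0.0022, 0.0048, 0.0011, 0.0005, -0.0007]
row for (0.638, -0.25, 0.17) 93.5 : [-0.1722, -0.001, -0.7152, 0.0011, 0.0005, -0.0007]
row for (0.735, -0.14, 0.17) 3.8 : [0.3477, 0.5161, -0.7147, 0.0013, -0.0004, 0.996]
```

>>> {"method": "carry_out", "body": {"targets": [[-0.08, 0, 0, 0, 0, 0], [-0.17, 0, -0.01, 0, 0, 0], [-0.17, 0, -0.2, 0, 0, 0], [-0.17, 0, -0.45, 0, 0, 0], [-0.17, 0, -0.7, 0, 0, 0.05], [-0.1, 0.1, -0.72, 0, 0, 0.16], [0, 0.2, -0.72, 0, 0, 0.27], [0.1, 0.3, -0.72, 0, 0, 0.38], [0.2, 0.4, -0.72, 0, 0, 0.49], [0.3, 0.5, -0.72, 0, 0, 0.6], [0.35, 0.52, -0.72, 0, 0, 0.71], [0.35, 0.52, -0.72, 0, 0, 0.82], [0.35, 0.52, -0.72, 0, 0, 0.93], [0.35, 0.52, -0.72, 0, 0, 0.996], [0.35, 0.52, -0.72, 0, 0, 0.996], [0.35, 0.52, -0.72, 0, 0, 0.996]]}}

```text
time_s: 13.55
position: [0.7354, -0.14, 0.1706]
tcp_rot: [[0.998, 0.067, 0.001], [0.067, -0.998, -0.0], [0.001, 0.0, -1.0]]
force: [0.1, 0.5, 0.4]
opening: 0.507
```

```bash
python3 - <<'E'
from h import *
st();row((.735,-.14,.026),3.5)
E
```

```text
t 13.55 pos [ 0.7354 -0.14    0.1706] yaw 3.85 z [ 0.0008 -0.0002 -1.    ] F [0.086  0.5444 0.4441] op 0.507
row for (0.735, -0.14, 0.026) 3.5 : [-0.0028, -0.0004, 0.7232, 0.0001, -0.0005, 0.0039]
```

>>> {"method": "carry_out", "body": {"targets": [[0, 0, 0.2, 0, 0, 0.004], [0, 0, 0.4, 0, 0, 0.004], [0, 0, 0.6, 0, 0, 0.004], [0, 0, 0.7, 0, 0, 0.004], [0, 0, 0.723, 0, 0, 0.004], [0, 0, 0.723, 0, 0, 0.004], [-0.03, 0, 0.723, 0, 0, 0.004], [-0.06, 0, 0.723, 0, 0, 0.004], [-0.08, 0, 0.723, 0, 0, 0.004], [-0.1, 0, 0.723, 0, 0, 0.004], [-0.12, 0, 0.723, 0, 0, 0.004], [-0.135, 0, 0.723, 0, 0, 0.004], [-0.145, 0, 0.723, 0, 0, 0.004], [-0.145, 0, 0.723, 0, 0, 0.004]]}}

```text
time_s: 15.3
position: [0.7074, -0.1423, 0.0266]
tcp_rot: [[0.998, 0.061, 0.003], [0.061, -0.998, -0.001], [0.003, 0.001, -1.0]]
force: [3.8, -0.1, 1.9]
opening: 0.501
```

```bash
python3 - <<'E'
from h import *
st();print(al(bot.read_state()['position']))
cv2.imwrite('pics/top9.png',bot.capture('top'));crop('pics/top9.png','pics/t9.png',250,150,160,140,5)
cv2.imwrite('pics/side9.png',bot.capture('side'));crop('pics/side9.png','pics/s9.png',220,160,160,120,5)
E
```

```text
t 15.30 pos [ 0.7074 -0.1423  0.0266] yaw 3.48 z [ 0.0026 -0.0008 -1.    ] F [ 3.7512 -0.0762  1.9253] op 0.501
along -0.1539 lat 0.0761
```

View pics/t9.png

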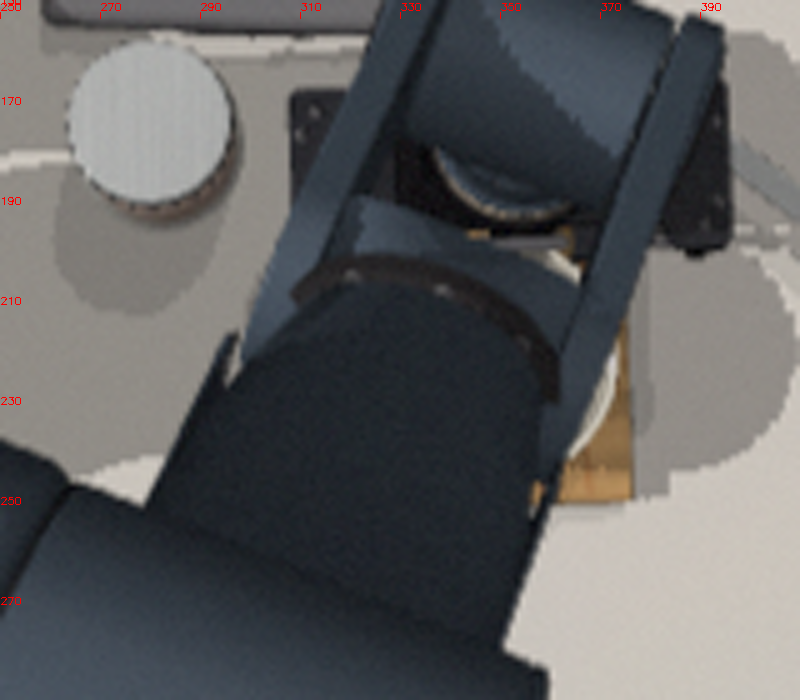

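View pics/s9.png

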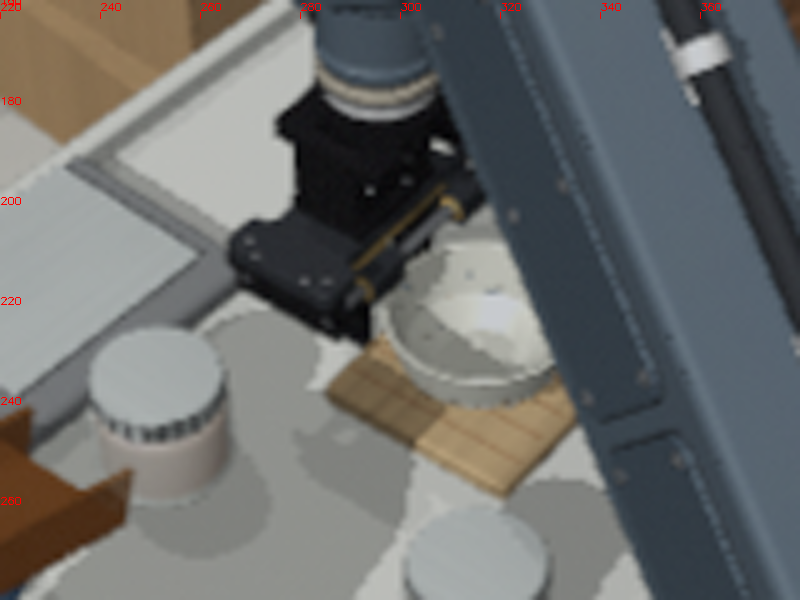

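>>> {"method": "carry_out", "body": {"targets": [[0.06, 0, 0, 0, 0, 0], [0.12, 0, 0, 0, 0, 0], [0.12, 0, -0.2, 0, 0, 0], [0.12, 0, -0.45, 0, 0, 0], [0.12, 0, -0.7, 0, 0, -0.05], [0.1, 0.1, -0.72, 0, 0, -0.16], [0, 0.2, -0.72, 0, 0, -0.27], [-0.1, 0.3, -0.72, 0, 0, -0.38], [-0.2, 0.4, -0.72, 0, 0, -0.49], [-0.3, 0.5, -0.72, 0, 0, -0.6], [-0.34, 0.65, -0.72, 0, 0, -0.71], [-0.34, 0.75, -0.72, 0, 0, -0.82], [-0.34, 0.8, -0.72, 0, 0, -0.93], [-0.34, 0.8, -0.72, 0, 0, -1.0], [-0.34, 0.8, -0.72, 0, 0, -1.0]]}}

```text
time_s: 17.27
position: [0.6485, -0.3059, 0.1697]
tcp_rot: [[-0.059, 0.998, 0.0], [0.998, 0.059, 0.0], [0.0, 0.0, -1.0]]
force: [0.2, 0.1, 0.5]
opening: 0.498
```

```bash
python3 - <<'E'
from h import *
st();print(al(bot.read_state()['position']))
cv2.imwrite('pics/top10.png',bot.capture('top'));crop('pics/top10.png','pics/t10.png',250,150,160,140,5)
E
```

```text
t 17.27 pos [ 0.6485 -0.3059  0.1697] yaw 93.41 z [ 0.0003  0.0004 -1.    ] F [0.24   0.0541 0.5459] op 0.498
along -0.3136 lat 0.0075
```

View pics/t10.png

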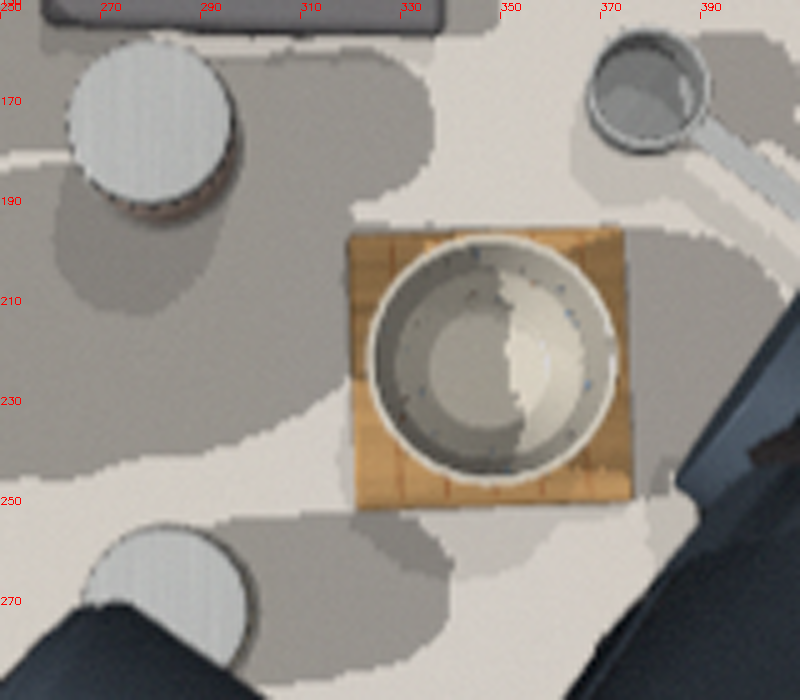

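```bash
cat >> h.py <<'E'
def coaster(corners,s=5,x0=250,y0=150):
    C=np.array([ray("top",x/s+x0-.4,y/s+y0-.4,.015) for x,y in corners]);m=C.mean(0)
    a=[]
    for i in range(4):
        d=C[(i+1)%4]-C[i];a.append((np.degrees(np.arctan2(d[1],d[0]))+45)%90-45)
    print("centre",m,al(m),"yaws",np.round(a,2),"mean",np.mean(a))
E
python3 - <<'E'
from h import *
coaster([(347,236),(623,230),(633,500),(355,510)])
im=cv2.imread('pics/top10.png');hsv=cv2.cvtColor(im,cv2.COLOR_BGR2HSV)
m=cv2.inRange(hsv,(8,70,40),(25,255,255))[180:260,310:385];
# fit circles of jar caps
p=np.argwhere(m)[:,::-1]+[310,180];r=cv2.minAreaRect(p.astype(np.float32));print(r)
bx=cv2.boxPoints(r);print(bx)
C=np.array([ray("top",*b,.015) for b in bx]);print(C.mean(0),al(C.mean(0)))
E
```

```text
centre [ 0.6301 -0.1434  0.015 ] along -0.1503 lat -0.0010 yaws [2.8  3.31 3.59 3.21] mean 3.226663134800292
((347.49224853515625, 223.26690673828125), (55.00279235839844, 55.469200134277344), 88.09085083007812)
[[318.8568 196.7047]
 [374.2953 194.8568]
 [376.1277 249.8291]
 [320.6892 251.677 ]]
[ 0.6304 -0.1434  0.015 ] along -0.1503 lat -0.0007
```

```bash
python3 - <<'E'
from h import *
f=lambda a,lat=-.0005:tuple(np.round(np.r_[g+w*a+l*lat],4))
for z in(.17,.026): row(f(-.25)+(z,),93.5)
E
```

```text
row for (np.float64(0.6367), np.float64(-0.2428), 0.17) 93.5 : [0.3175, -0.0412, -0.0007, 0.0005, -0.0001, -0.0012]
row for (np.float64(0.6367), np.float64(-0.2428), 0.026) 93.5 : [0.3174, -0.0417, 0.7193, 0.0005, -0.0001, -0.0012]
```

>>> {"method": "carry_out", "body": {"targets": [[0.15, -0.02, 0, 0, 0, 0], [0.3, -0.04, 0.1, 0, 0, -0.001], [0.317, -0.042, 0.25, 0, 0, -0.001], [0.317, -0.042, 0.4, 0, 0, -0.001], [0.317, -0.042, 0.55, 0, 0, -0.001], [0.317, -0.042, 0.67, 0, 0, -0.001], [0.317, -0.042, 0.718, 0, 0, -0.001], [0.317, -0.042, 0.718, 0, 0, -0.001], [0.317, -0.042, 0.718, 0, 0, -0.001]]}}

```text
time_s: 18.45
position: [0.6375, -0.2432, 0.0274]
tcp_rot: [[-0.06, 0.998, 0.002], [0.998, 0.06, -0.001], [-0.001, 0.002, -1.0]]
force: [-0.1, -0.3, -0.2]
opening: 0.498
```

```bash
python3 - <<'E'
from h import *
st();print(al(bot.read_state()['position']))
f=lambda a,lat=-.0005:tuple(np.round(np.r_[g+w*a+l*lat],4))
row(f(-.1345)+(.026,),93.4)
E
```

```text
t 18.45 pos [ 0.6375 -0.2432  0.0274] yaw 93.47 z [ 0.0024 -0.0008 -1.    ] F [-0.0971 -0.2711 -0.1669] op 0.498
along -0.2504 lat 0.0002
row for (np.float64(0.6297), np.float64(-0.1276), 0.026) 93.4 : [0.5794, -0.0037, 0.0065, 0.0015, 0.0006, 0.0007]
```

>>> {"method": "carry_out", "body": {"targets": [[0.04, -0.002, 0.006, 0.001, 0, 0], [0.08, -0.002, 0.006, 0.001, 0, 0], [0.11, -0.002, 0.006, 0.001, 0, 0], [0.14, -0.002, 0.006, 0.001, 0, 0], [0.17, -0.003, 0.006, 0.001, 0, 0], [0.21, -0.003, 0.006, 0.001, 0, 0], [0.25, -0.003, 0.006, 0.001, 0, 0], [0.29, -0.003, 0.006, 0.001, 0, 0], [0.33, -0.003, 0.006, 0.001, 0, 0], [0.37, -0.003, 0.006, 0.001, 0, 0], [0.41, -0.003, 0.006, 0.001, 0, 0], [0.45, -0.003, 0.006, 0.001, 0, 0], [0.49, -0.003, 0.006, 0.001, 0, 0], [0.53, -0.003, 0.006, 0.001, 0, 0], [0.56, -0.003, 0.006, 0.001, 0, 0], [0.575, -0.003, 0.006, 0.001, 0, 0], [0.58, -0.003, 0.006, 0.001, 0, 0], [0.58, -0.003, 0.006, 0.001, 0, 0]]}}

```text
time_s: 20.7
position: [0.63, -0.1274, 0.0263]
tcp_rot: [[-0.061, 0.998, 0.001], [0.998, 0.061, -0.001], [-0.001, 0.001, -1.0]]
force: [-0.1, -4.2, 1.9]
opening: 0.502
```

```bash
python3 - <<'E'
from h import *
st();print(al(bot.read_state()['position']))
cv2.imwrite('pics/top11.png',bot.capture('top'));crop('pics/top11.png','pics/t11.png',250,150,160,140,5)
cv2.imwrite('pics/side11.png',bot.capture('side'));crop('pics/side11.png','pics/s11.png',220,180,160,120,5)
E
```

```text
t 20.70 pos [ 0.63   -0.1274  0.0263] yaw 93.47 z [ 0.0012 -0.001  -1.    ] F [-0.131  -4.1852  1.9089] op 0.502
along -0.1343 lat -0.0002
```

View pics/t11.png

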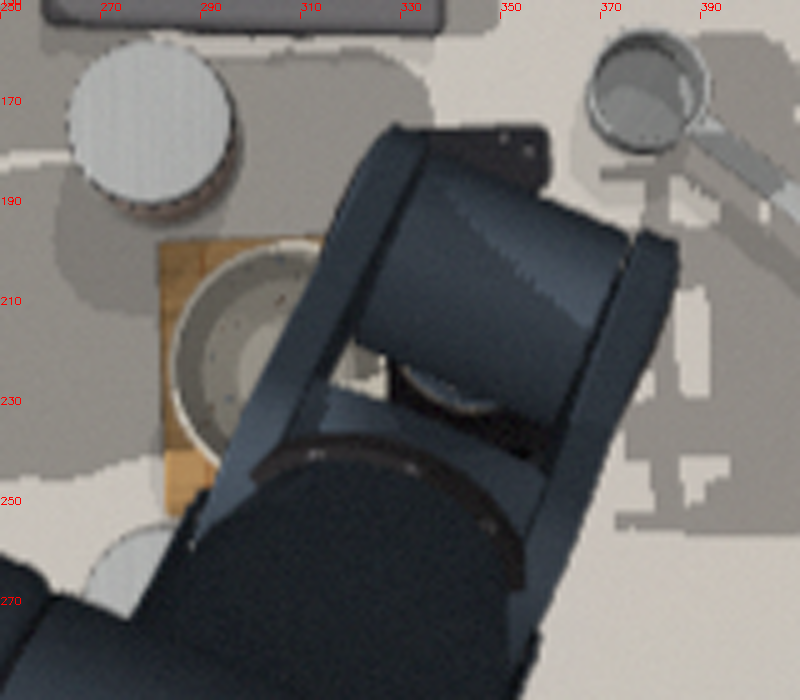

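View pics/s11.png

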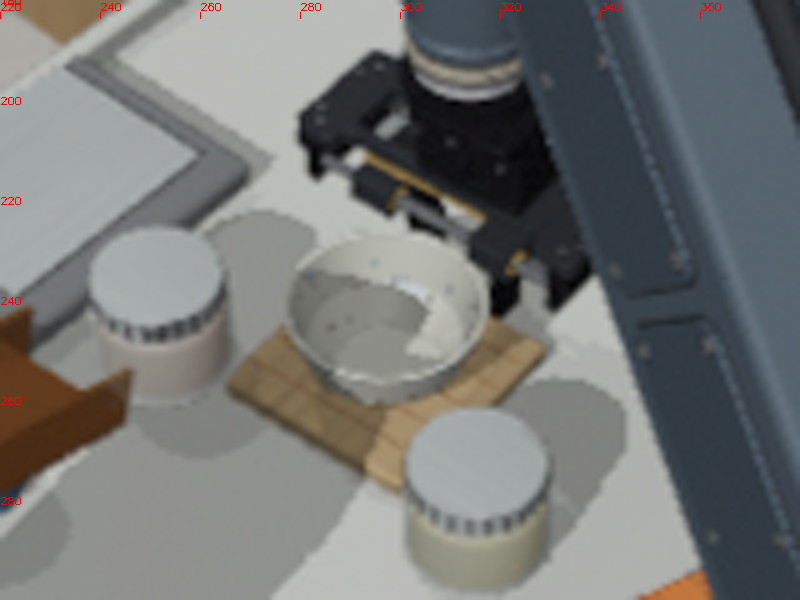

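```bash
python3 - <<'E'
from h import *
t=lambda x,y:(x/5+250-.4,y/5+150-.4)
a,b=[ray("top",*t(*c),.015) for c in((159,243),(168,515))]
print(al(a),al(b),al((a+b)/2),np.degrees(np.arctan2((a-b)[1],(a-b)[0])),np.hypot(*(a-b)[:2]))
for c in ((174,0),):pass
f=lambda a,lat=-.0005:tuple(np.round(np.r_[g+w*a+l*lat],4))
row(f(-.0445)+(.027,),93.45);row(f(.06)+(.027,),93.45)
E
```

```text
along 0.0021 lat 0.0632 along 0.0018 lat -0.0643 along 0.0019 lat -0.0005 3.6599967644140556 0.12753887943008033
row for (np.float64(0.6242), np.float64(-0.0377), 0.027) 93.45 : [0.4494, -0.0016, -0.0039, 0.0007, 0.0006, 0.0001]
row for (np.float64(0.6179), np.float64(0.0665), 0.027) 93.45 : [0.9713, -0.0016, -0.0044, 0.0007, 0.0006, 0.0001]
```

>>> {"method": "carry_out", "body": {"targets": [[0.02, -0.001, -0.005, 0.001, 0.001, 0], [0.05, -0.001, -0.005, 0.001, 0.001, 0], [0.08, -0.001, -0.005, 0.001, 0.001, 0], [0.11, -0.001, -0.005, 0.001, 0.001, 0], [0.14, -0.001, -0.005, 0.001, 0.001, 0], [0.17, -0.001, -0.005, 0.001, 0.001, 0], [0.2, -0.001, -0.005, 0.001, 0.001, 0], [0.23, -0.001, -0.005, 0.001, 0.001, 0], [0.26, -0.001, -0.005, 0.001, 0.001, 0], [0.29, -0.001, -0.005, 0.001, 0.001, 0], [0.32, -0.001, -0.005, 0.001, 0.001, 0], [0.35, -0.001, -0.005, 0.001, 0.001, 0], [0.38, -0.001, -0.005, 0.001, 0.001, 0], [0.41, -0.001, -0.005, 0.001, 0.001, 0], [0.43, -0.001, -0.005, 0.001, 0.001, 0], [0.44, -0.001, -0.005, 0.001, 0.001, 0], [0.44, -0.001, -0.005, 0.001, 0.001, 0]]}}

```text
time_s: 22.92
position: [0.6244, -0.0392, 0.0273]
tcp_rot: [[-0.06, 0.998, -0.001], [0.998, 0.06, 0.001], [0.001, -0.0, -1.0]]
force: [-0.6, -0.6, 0.1]
opening: 0.498
```

```bash
python3 - <<'E'
from h import *
st();print(al(bot.read_state()['position']))
cv2.imwrite('pics/top12.png',bot.capture('top'));crop('pics/top12.png','pics/t12.png',190,150,160,140,5)
cv2.imwrite('pics/side12.png',bot.capture('side'));crop('pics/side12.png','pics/s12.png',200,190,160,120,5)
E
```

```text
t 22.93 pos [ 0.6244 -0.0392  0.0273] yaw 93.45 z [-0.0005  0.0011 -1.    ] F [-0.6043 -0.6061  0.1041] op 0.498
along -0.0459 lat -0.0004
```

View pics/t12.png

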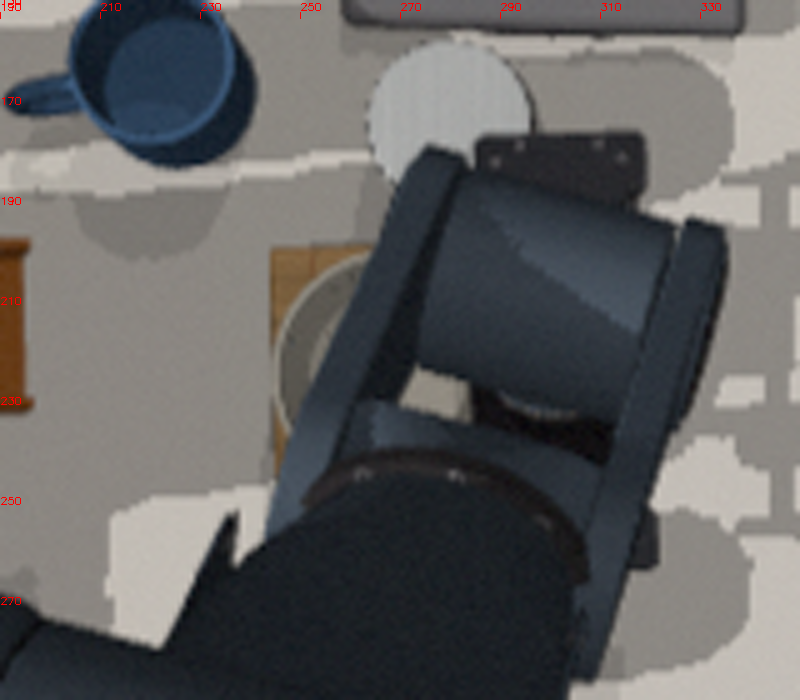

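View pics/s12.png

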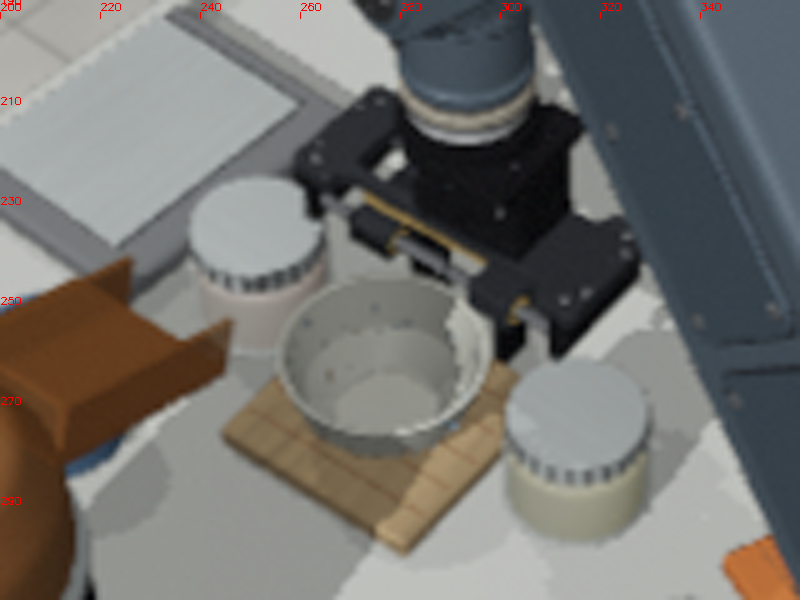

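```bash
python3 - <<'E'
from h import *
s=bot.read_state();p=s['position'];R=s['tcp_rot']
for zz in(-.03,-.04,-.051,-.06):
  print(zz,[((proj('side',p+R@np.array([x,-.095,zz]))-[200,190])*5).round() for x in(-.0375,.0375)])
print([((proj('side',p+R@np.array([x,y,.019]))-[200,190])*5).round() for x in(-.0095,.0095) for y in (-.037,-.022)])
E
```

```text
-0.03 [array([644., 310.]), array([561., 395.])]
-0.04 [array([645., 297.]), array([562., 383.])]
-0.051 [array([645., 284.]), array([562., 370.])]
-0.06 [array([646., 273.]), array([562., 359.])]
[array([527., 350.]), array([506., 337.]), array([507., 371.]), array([485., 358.])]
```

```bash
python3 - <<'E'
from h import *
crop('pics/top12.png','pics/t13.png',160,180,60,70,10)
crop('pics/side12.png','pics/s13.png',190,230,70,60,10)
E
```

```text
(no output)
```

View pics/t13.png

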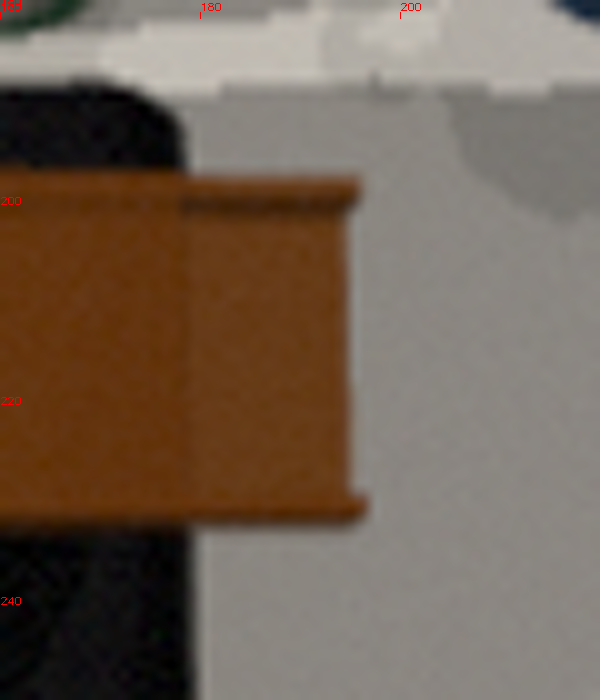

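View pics/s13.png

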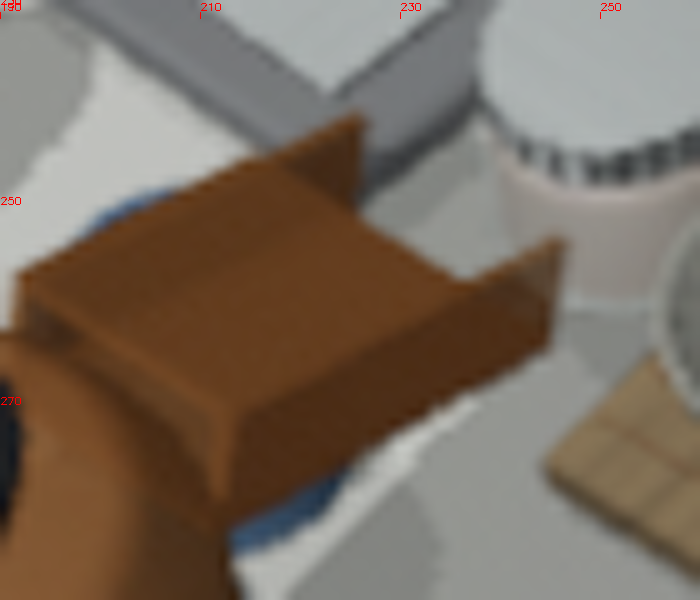

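```bash
python3 - <<'E'
from h import *
t=lambda x,y:(x/10+160-.45,y/10+180-.45); s=lambda x,y:np.array((x/10+190-.45,y/10+230-.45))
for z in(.195,.2):
  a=ray("top",*t(347,210),z);b=ray("top",*t(352,500),z);print("floor",z,a,b,(a+b)/2)
for z in(.22,.23,.235):
  a=ray("top",*t(358,180),z);b=ray("top",*t(367,519),z);m=(a+b)/2;d=(a-b)/np.hypot(*(a-b)[:2]);print("walls",z,a,b,m,np.degrees(np.arctan2(d[1],d[0])),np.hypot(*(a-b)[:2]),"drop",m+.015*np.array([d[1],-d[0],0]))
off=np.array([.5,2.5])
print("tri far",tri(t(358,180),s(360,115)-off),"near",tri(t(367,519),s(563,240)-off))
for z in(.195,.23): print(z,ray("side",*(s(552,348) if z<.2 else s(563,240)),z), ray("side",*((s(552,348) if z<.2 else s(563,240))-off),z))
print(al((.6177,.148)))
E
```

```text
floor 0.195 [0.65   0.1738 0.195 ] [0.5916 0.1704 0.195 ] [0.6208 0.1721 0.195 ]
floor 0.2 [0.6494 0.1726 0.2   ] [0.5912 0.1693 0.2   ] [0.6203 0.1709 0.2   ]
walls 0.22 [0.6527 0.166  0.22  ] [0.586  0.1615 0.22  ] [0.6193 0.1637 0.22  ] 3.8208590921265566 0.06683954054415508 drop [0.6203 0.1488 0.22  ]
walls 0.23 [0.6513 0.1636 0.23  ] [0.5852 0.1592 0.23  ] [0.6183 0.1614 0.23  ] 3.82085909212645 0.06621501634274445 drop [0.6193 0.1464 0.23  ]
walls 0.235 [0.6506 0.1624 0.235 ] [0.5849 0.1581 0.235 ] [0.6177 0.1603 0.235 ] 3.8208590921264656 0.06590275424203919 drop [0.6187 0.1453 0.235 ]
tri far [0.6512 0.1635 0.2302] near [0.5863 0.1598 0.2309]
0.195 [0.5841 0.1701 0.195 ] [0.5903 0.1655 0.195 ]
0.23 [0.582  0.1646 0.23  ] [0.5882 0.16   0.23  ]
along 0.1413 lat 0.0043
```

```bash
python3 - <<'E'
from h import *
im=cv2.imread('pics/top0.png').astype(int);r=im[...,2]-np.maximum(im[...,0],im[...,1])
def cen(n,x0,x1,y0,y1):
    im=cv2.imread(f'pics/{n}0.png').astype(int);r=np.clip(im[y0:y1,x0:x1,2]-np.maximum(im[y0:y1,x0:x1,0],im[y0:y1,x0:x1,1])-40,0,None)
    yy,xx=np.mgrid[y0:y1,x0:x1];return (r*xx).sum()/r.sum(),(r*yy).sum()/r.sum(),(r>40).sum()
a=cen('top',130,146,286,300);b=cen('side',238,252,352,366);print(a,b)
print(ray('top',a[0],a[1],.0967),tri(a[:2],b[:2]),tri(a[:2],np.array(b[:2])-[.5,2.5]))
# base front edge: dark threshold along rows, in top0
im=cv2.cvtColor(cv2.imread('pics/top0.png'),cv2.COLOR_BGR2GRAY)
for v in(255,262,270,278):
    row_=im[v].astype(int);print(v,row_[90:112],row_[172:190])
for u in(115,150,165): print(u,im[295:310,u])
for u in(150,165): print(u,im[180:196,u])
E
```

```text
(np.float64(137.29141475211608), np.float64(293.3204353083434), np.int64(11)) (np.float64(244.08059981255857), np.float64(359.3223992502343), np.int64(16))
[0.4576 0.3121 0.0967] [0.457  0.3119 0.0961] [0.458  0.3101 0.1031]
255 [149 149 150 151 148 148 148 148 142 143 114  79  83  97 104 115 116 113
 116 120 117 119] [  7   5  10   5   7   5   6  50 109 107 110 109 108 108 108 106 108 108]
262 [148 149 148 149 149 151 150 149 151 150 140   9  10   9  18   8  20  17
  15  14  15  18] [  9   8   7   0   4   9   5  41 107 110 108 109 108 108 110 109 110 106]
270 [152 149 149 149 150 149 148 136 136 136 129  13  14  18  12  18  11   9
  14  11  18  16] [ 7 11  4  0  8  5  1 37 95 97 96 93 95 97 96 95 97 96]
278 [149 149 149 149 147 136 138 138 136 138 126  13  17  14  17  13  17  18
  11  14  15  15] [14 12  7  2  5  6 11 29 77 96 95 96 97 97 94 96 96 96]
115 [ 12  14  12  16  20  15  14  14  17 106 136 136 138 138 137]
150 [134 141 146 147 150 145 112  61 113 140 139 138 138 139 140]
165 [ 20  11  12  13  15  14  10  87 129 141 137 139 140 139 138]
150 [111 134 141 139 138 141 139 137  96  25  10  13   4  12   8   0]
165 [ 38  27  58 116 138 138 137 122  66   6   9  15  11  15   6   5]
```

```bash
python3 - <<'E'
from h import *
st()
f=lambda a,lat=-.0005:tuple(np.round(np.r_[g+w*a+l*lat],4))
row(f(.0255)+(.0275,),93.45)
E
```

```text
t 23.02 pos [ 0.6244 -0.0392  0.0273] yaw 93.44 z [-0.0006  0.0013 -1.    ] F [ 0.1946 -0.0172 -0.4686] op 0.501
row for (np.float64(0.62), np.float64(0.0321), 0.0275) 93.45 : [0.3572, -0.0005, -0.0005, -0.0003, -0.0009, -0.0002]
```

>>> {"method": "carry_out", "body": {"targets": [[0.02, 0, 0, 0, -0.001, 0], [0.05, 0, 0, 0, -0.001, 0], [0.08, 0, 0, 0, -0.001, 0], [0.11, 0, 0, 0, -0.001, 0], [0.14, 0, 0, 0, -0.001, 0], [0.17, 0, 0, 0, -0.001, 0], [0.2, 0, 0, 0, -0.001, 0], [0.23, 0, 0, 0, -0.001, 0], [0.26, 0, 0, 0, -0.001, 0], [0.29, 0, 0, 0, -0.001, 0], [0.32, 0, 0, 0, -0.001, 0], [0.345, 0, 0, 0, -0.001, 0], [0.355, 0, 0, 0, -0.001, 0], [0.355, 0, 0, 0, -0.001, 0]]}}

```text
time_s: 24.78
position: [0.62, 0.0322, 0.0274]
tcp_rot: [[-0.06, 0.998, -0.001], [0.998, 0.06, 0.0], [0.001, -0.001, -1.0]]
force: [-0.5, -1.0, -1.0]
opening: 0.503
```

```bash
python3 - <<'E'
from h import *
st();print(al(bot.read_state()['position']))
cv2.imwrite('pics/top14.png',bot.capture('top'));crop('pics/top14.png','pics/t14.png',190,150,160,140,5)
cv2.imwrite('pics/side14.png',bot.capture('side'));crop('pics/side14.png','pics/s14.png',190,200,160,120,5)
E
```

```text
t 24.77 pos [0.62   0.0322 0.0274] yaw 93.43 z [-0.0008  0.0005 -1.    ] F [-0.4734 -0.9815 -0.9979] op 0.503
along 0.0256 lat -0.0005
```

View pics/t14.png

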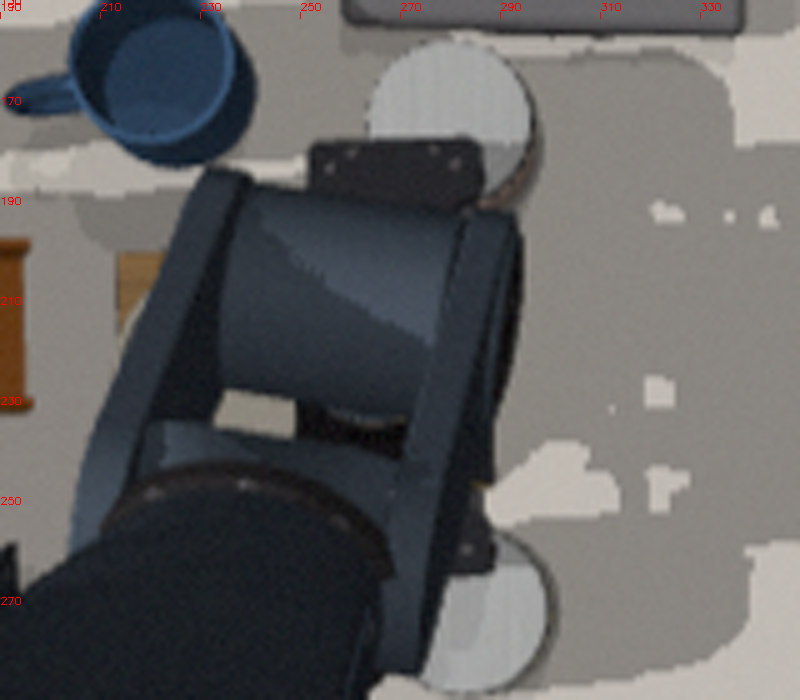

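View pics/s14.png

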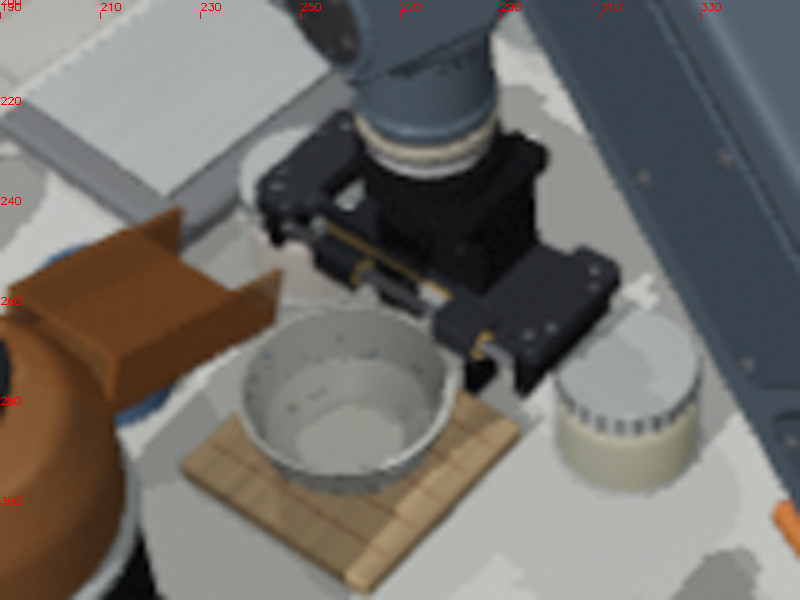

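```bash
python3 - <<'E'
from h import *
f=lambda a,lat:tuple(np.round(np.r_[g+w*a+l*lat],4))
print(f(.099,-.1));row((.516,.10,.15),3.5)
E
```

```text
(np.float64(0.5162), np.float64(0.0994))
row for (0.516, 0.1, 0.15) 3.5 : [0.3699, -0.4994, -0.6121, -0.0007, 0.0001, 0.999]
```

>>> {"method": "carry_out", "body": {"targets": [[-0.06, 0, 0, 0, 0, 0], [-0.14, 0, -0.03, 0, 0, 0], [-0.14, 0, -0.2, 0, 0, 0], [-0.14, 0, -0.4, 0, 0, 0], [-0.14, -0.02, -0.6, 0, 0, 0.1], [-0.14, -0.1, -0.62, 0, 0, 0.21], [-0.14, -0.2, -0.62, 0, 0, 0.32], [-0.14, -0.3, -0.62, 0, 0, 0.43], [-0.1, -0.4, -0.62, 0, 0, 0.54], [0, -0.48, -0.62, 0, 0, 0.65], [0.1, -0.5, -0.62, 0, 0, 0.76], [0.2, -0.5, -0.62, 0, 0, 0.87], [0.3, -0.5, -0.62, 0, 0, 0.98], [0.37, -0.5, -0.62, 0, 0, 0.999], [0.37, -0.5, -0.62, 0, 0, 0.999], [0.37, -0.5, -0.62, 0, 0, 0.999]]}}

```text
time_s: 26.88
position: [0.5162, 0.0991, 0.1519]
tcp_rot: [[0.998, 0.061, -0.0], [0.061, -0.998, 0.0], [-0.0, -0.0, -1.0]]
force: [-0.5, -0.1, -0.2]
opening: 0.497
```

```bash
python3 - <<'E'
from h import *
st();row((.516,.10,.0265),3.5)
cv2.imwrite('pics/top15.png',bot.capture('top'));crop('pics/top15.png','pics/t15.png',190,150,160,140,5)
cv2.imwrite('pics/side15.png',bot.capture('side'));crop('pics/side15.png','pics/s15.png',190,200,160,120,5)
E
```

```text
t 26.88 pos [0.5162 0.0991 0.1519] yaw 3.49 z [-0.0003  0.0004 -1.    ] F [-0.485  -0.0709 -0.1716] op 0.497
row for (0.516, 0.1, 0.0265) 3.5 : [-0.0005, -0.0043, 0.6269, -0.0003, 0.0001, -0.0002]
```

View pics/t15.png

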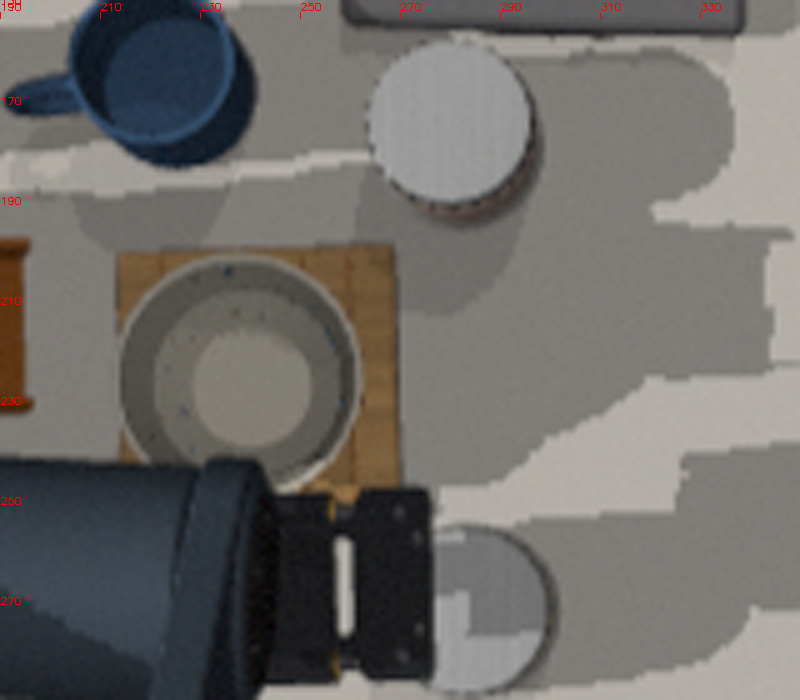

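View pics/s15.png

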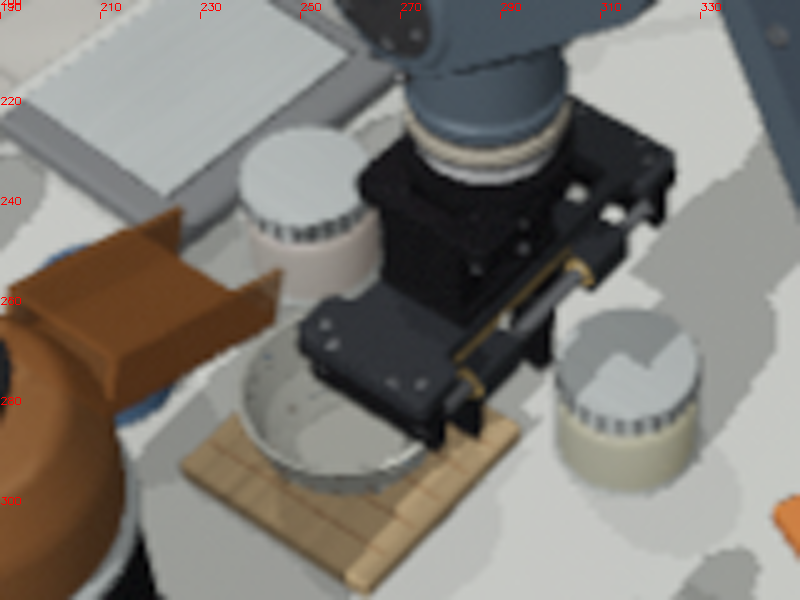

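```bash
python3 - <<'E'
from h import *
t=lambda x,y:(x/5+190-.4,y/5+150-.4)
b=ray('top',*t(240,376),.067);print('bowl',b,al(b))
a,c=ray('top',*t(117,252),.015),ray('top',*t(396,246),.015)
m=(a+c)/2;d=(a-c)/np.hypot(*(a-c)[:2]);n=np.array([d[1],-d[0]]);print(a,c,m,np.degrees(np.arctan2(d[1],d[0])),al(m[:2]-.0645*n*np.sign(n[0])))
D=np.array([.6195,.1555]);print('drop',al(D),proj('top',(*D,.067)),proj('top',(*D,.015)))
E
```

```text
bowl [0.6151 0.1048 0.067 ] along 0.0984 lat -0.0010
[0.6764 0.1725 0.015 ] [0.6828 0.0421 0.015 ] [0.6796 0.1073 0.015 ] 92.78532620370383 along 0.0977 lat -0.0009
drop along 0.1487 lat 0.0066 [215.0495 222.2217] [219.3458 224.4255]
```

>>> {"method": "carry_out", "body": {"targets": [[0, -0.002, 0.2, 0, 0, 0], [0, -0.004, 0.4, 0, 0, 0], [0, -0.004, 0.55, 0, 0, 0], [0, -0.004, 0.62, 0, 0, 0], [0, -0.004, 0.627, 0, 0, 0], [0, -0.004, 0.627, 0, 0, 0], [0.04, -0.004, 0.627, 0, 0, 0], [0.07, -0.004, 0.627, 0, 0, 0], [0.09, -0.004, 0.627, 0, 0, 0], [0.11, -0.004, 0.627, 0, 0, 0], [0.13, -0.004, 0.627, 0, 0, 0], [0.145, -0.004, 0.627, 0, 0, 0], [0.155, -0.004, 0.627, 0, 0, 0], [0.16, -0.004, 0.627, 0, 0, 0], [0.16, -0.004, 0.627, 0, 0, 0]]}}

```text
time_s: 28.85
position: [0.543, 0.102, 0.0258]
tcp_rot: [[0.998, 0.061, -0.011], [0.061, -0.998, 0.0], [-0.011, -0.001, -1.0]]
force: [-6.9, -1.6, 5.2]
opening: 0.499
```

```bash
python3 - <<'E'
from h import *
st();print(al(bot.read_state()['position']))
cv2.imwrite('pics/top16.png',bot.capture('top'));crop('pics/top16.png','pics/t16.png',190,150,160,140,5)
E
```

```text
t 28.85 pos [0.543  0.102  0.0258] yaw 3.48 z [-0.0113  0.0004 -0.9999] F [-6.9139 -1.5611  5.1978] op 0.499
along 0.0999 lat -0.0730
```

View pics/t16.png

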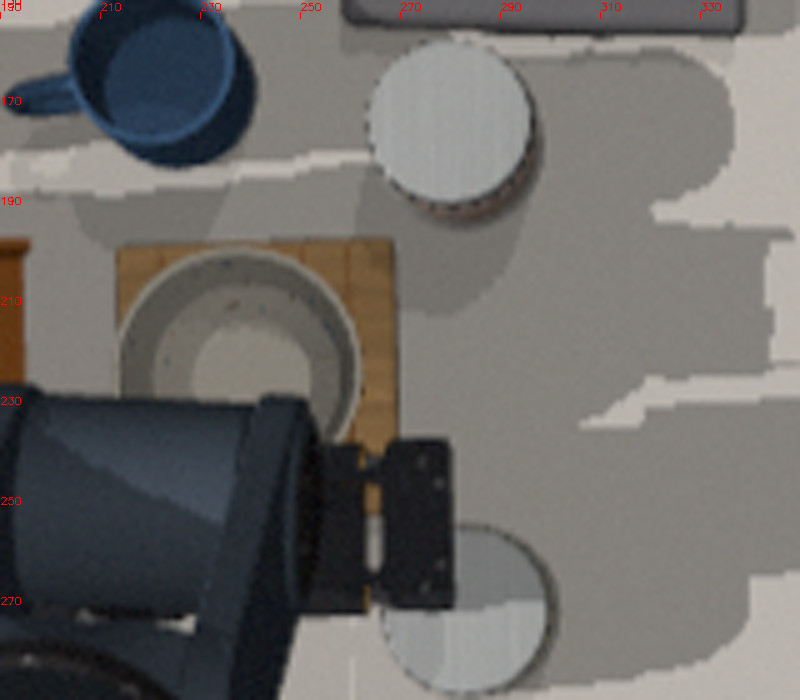

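>>> {"method": "carry_out", "body": {"targets": [[0, 0, -0.01, 0, 0.004, 0], [0.0, 0, -0.012, 0, 0.007, 0]]}}

```text
time_s: 29.15
position: [0.5429, 0.1021, 0.0282]
tcp_rot: [[0.998, 0.061, -0.0], [0.061, -0.998, 0.001], [-0.0, -0.001, -1.0]]
force: [-1.3, 0.0, -0.3]
opening: 0.504
```

```bash
python3 - <<'E'
from h import *
st();s=bot.read_state();print(s['joint_positions'],s['qvel'],s['moment']);row((.548,.102,.0275),3.5)
cv2.imwrite('pics/side17.png',bot.capture('side'));crop('pics/side17.png','pics/s17.png',190,200,160,120,5)
E
```

```text
t 29.15 pos [0.5429 0.1021 0.0282] yaw 3.48 z [-0.0005  0.0012 -1.    ] F [-1.3205  0.0162 -0.3375] op 0.504
[ -0.9798  43.6643 100.7396   0.1147  35.6246  85.4479] [-0.0066 -0.5936  1.4083  0.2901 -2.81   -0.328 ] [ 0.0748  0.2586 -0.0383]
row for (0.548, 0.102, 0.0275) 3.5 : [0.0256, 0.0019, 0.0034, -0.0008, 0.0003, -0.0002]
```

View pics/s17.png

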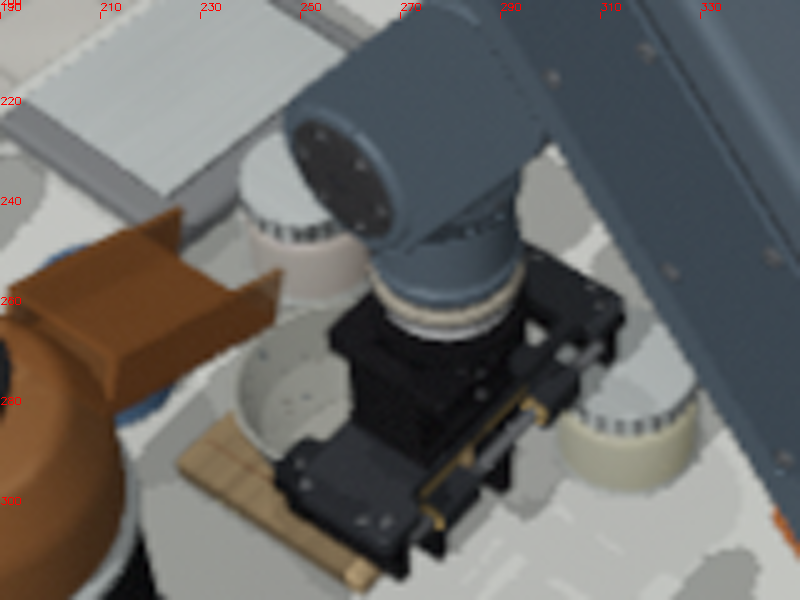

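>>> {"method": "carry_out", "body": {"targets": [[0.01, 0.001, 0, 0, 0, 0], [0.02, 0.001, 0, 0, 0, 0], [0.028, 0.001, 0, 0, 0, 0], [0.03, 0.001, 0, 0, 0, 0], [0.03, 0.001, 0, 0, 0, 0]]}}

```text
time_s: 29.82
position: [0.5453, 0.1022, 0.028]
tcp_rot: [[0.998, 0.061, -0.008], [0.061, -0.998, 0.001], [-0.008, -0.002, -1.0]]
force: [-7.4, -1.2, 5.2]
opening: 0.499
```

```bash
python3 - <<'E'
from h import *
st();print(al(bot.read_state()['position']))
cv2.imwrite('pics/top18.png',bot.capture('top'));crop('pics/top18.png','pics/t18.png',190,150,160,140,5)
E
```

```text
t 29.82 pos [0.5453 0.1022 0.028 ] yaw 3.50 z [-0.0084  0.0011 -1.    ] F [-7.4358 -1.2442  5.1659] op 0.499
along 0.1000 lat -0.0708
```

View pics/t18.png

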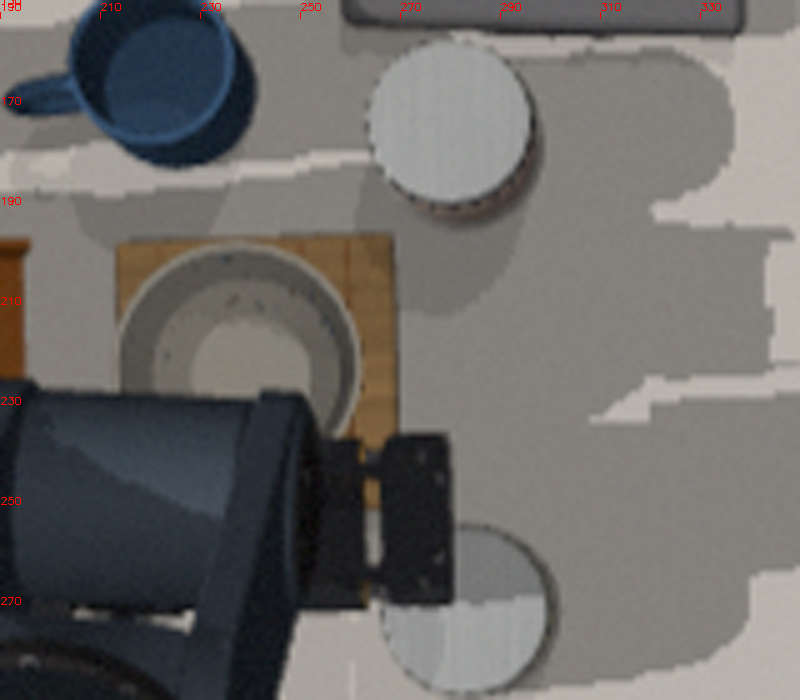

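>>> {"method": "carry_out", "body": {"targets": [[0.018, 0, 0, 0, 0.003, 0], [0.024, 0, 0, 0, 0.004, 0], [0.03, 0, 0, 0, 0.004, 0], [0.032, 0, 0, 0, 0.004, 0], [0.032, 0, 0, 0, 0.004, 0]]}}

```text
time_s: 30.5
position: [0.5481, 0.1026, 0.0278]
tcp_rot: [[0.998, 0.061, -0.01], [0.061, -0.998, 0.001], [-0.01, -0.002, -1.0]]
force: [-6.8, -1.4, 6.0]
opening: 0.5
```

```bash
python3 - <<'E'
from h import *
st();print(al(bot.read_state()['position']))
cv2.imwrite('pics/top19.png',bot.capture('top'));crop('pics/top19.png','pics/t19.png',190,180,100,60,8)
E
```

```text
t 30.50 pos [0.5481 0.1026 0.0278] yaw 3.52 z [-0.0101  0.0013 -0.9999] F [-6.7766 -1.4045  5.9914] op 0.500
along 0.1002 lat -0.0679
```

View pics/t19.png

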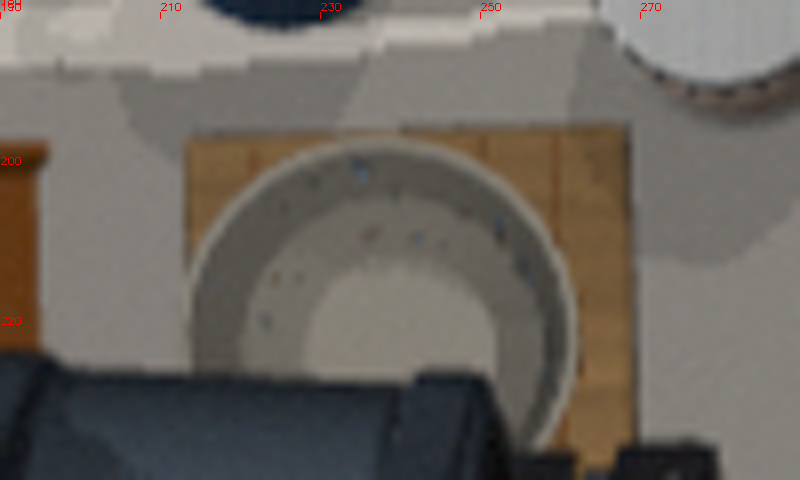

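```bash
python3 - <<'E'
from h import *
f=lambda a,lat:tuple(np.round(np.r_[g+w*a+l*lat],4))
row((.52,.10,.15),3.5);row(f(.0,.006)+(.15,),92)
E
```

```text
row for (0.52, 0.1, 0.15) 3.5 : [-0.1472, 0.0034, -0.6094, -0.0012, 0.0064, 0.0003]
row for (np.float64(0.628), np.float64(0.0071), 0.15) 92 : [0.3632, 0.5002, -0.6154, -0.0059, 0.0041, -0.983]
```

>>> {"method": "carry_out", "body": {"targets": [[-0.07, 0, 0, 0, 0.003, 0], [-0.15, 0, -0.01, 0, 0.006, 0], [-0.15, 0, -0.2, 0, 0.006, 0], [-0.15, 0, -0.4, 0, 0.006, 0], [-0.15, 0.1, -0.6, 0, 0.006, -0.1], [-0.1, 0.25, -0.62, 0, 0.006, -0.21], [0, 0.4, -0.62, 0, 0.006, -0.32], [0.1, 0.5, -0.62, 0, 0.006, -0.43], [0.2, 0.5, -0.62, 0, 0.005, -0.54], [0.3, 0.5, -0.62, -0.003, 0.005, -0.65], [0.36, 0.5, -0.62, -0.004, 0.005, -0.76], [0.36, 0.5, -0.62, -0.006, 0.004, -0.87], [0.36, 0.5, -0.62, -0.006, 0.004, -0.98], [0.36, 0.5, -0.62, -0.006, 0.004, -0.99], [0.36, 0.5, -0.62, -0.006, 0.004, -0.99]]}}

```text
time_s: 32.42
position: [0.6279, 0.007, 0.1511]
tcp_rot: [[-0.044, 0.999, 0.001], [0.999, 0.044, -0.0], [-0.0, 0.001, -1.0]]
force: [-1.0, -0.2, -0.3]
opening: 0.496
```

```bash
python3 - <<'E'
from h import *
st();print(al(bot.read_state()['position']))
f=lambda a,lat:tuple(np.round(np.r_[g+w*a+l*lat],4))
row(f(.0,.0065)+(.0275,),93.4)
cv2.imwrite('pics/top20.png',bot.capture('top'));crop('pics/top20.png','pics/t20.png',180,150,160,140,5)
E
```

```text
t 32.42 pos [0.6279 0.007  0.1511] yaw 92.49 z [ 0.0012 -0.0004 -1.    ] F [-0.9657 -0.1744 -0.2788] op 0.496
along -0.0001 lat 0.0059
row for (np.float64(0.6285), np.float64(0.0071), 0.0275) 93.4 : [0.0007, 0.0023, 0.6178, 0.0007, 0.0003, -0.0101]
```

View pics/t20.png

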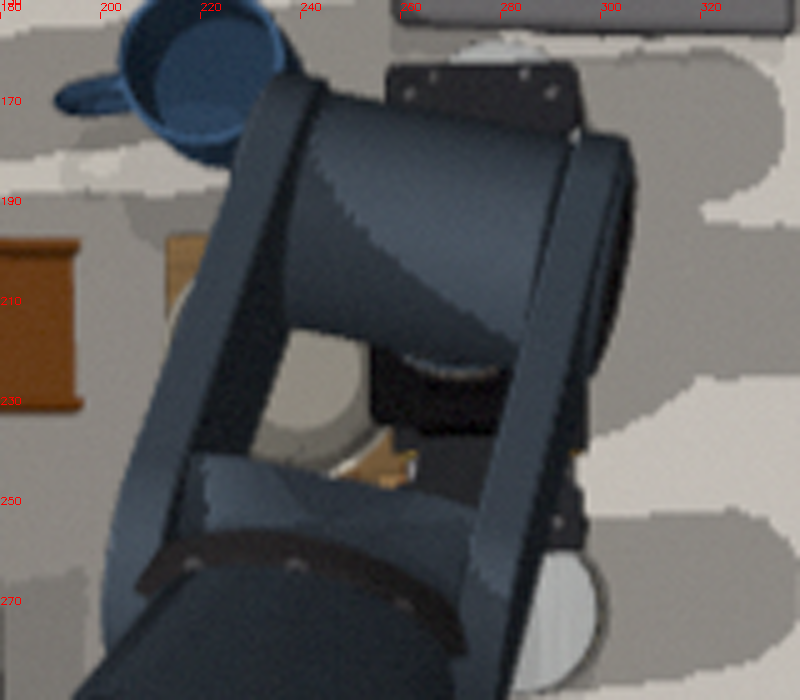

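>>> {"method": "carry_out", "body": {"targets": [[0, 0.002, 0.2, 0.001, 0, -0.01], [0, 0.002, 0.4, 0.001, 0, -0.01], [0, 0.002, 0.55, 0.001, 0, -0.01], [0, 0.002, 0.615, 0.001, 0, -0.01], [0, 0.002, 0.618, 0.001, 0, -0.01], [0.04, 0.004, 0.618, 0.001, 0, -0.01], [0.08, 0.004, 0.618, 0.001, 0, -0.01], [0.11, 0.004, 0.618, 0.001, 0, -0.01], [0.14, 0.004, 0.618, 0.001, 0, -0.01], [0.17, 0.004, 0.618, 0.001, 0, -0.01], [0.2, 0.004, 0.618, 0.001, 0, -0.01], [0.23, 0.004, 0.618, 0.001, 0, -0.01], [0.26, 0.004, 0.618, 0.001, 0, -0.01], [0.29, 0.004, 0.618, 0.001, 0, -0.01], [0.32, 0.004, 0.618, 0.001, 0, -0.01], [0.345, 0.004, 0.618, 0.001, 0, -0.01], [0.36, 0.004, 0.618, 0.001, 0, -0.01], [0.37, 0.004, 0.618, 0.001, 0, -0.01], [0.375, 0.004, 0.618, 0.001, 0, -0.01], [0.375, 0.004, 0.618, 0.001, 0, -0.01]]}}

```text
time_s: 34.98
position: [0.6263, 0.081, 0.0281]
tcp_rot: [[-0.06, 0.998, 0.001], [0.998, 0.06, -0.002], [-0.002, 0.001, -1.0]]
force: [0.6, -5.4, 3.5]
opening: 0.498
```

```bash
python3 - <<'E'
from h import *
st();print(al(bot.read_state()['position']))
cv2.imwrite('pics/side21.png',bot.capture('side'));crop('pics/side21.png','pics/s21.png',180,220,160,120,5)
E
```

```text
t 34.98 pos [0.6263 0.081  0.0281] yaw 93.44 z [ 0.0012 -0.0019 -1.    ] F [ 0.5959 -5.4027  3.5365] op 0.498
along 0.0739 lat 0.0088
```

View pics/s21.png

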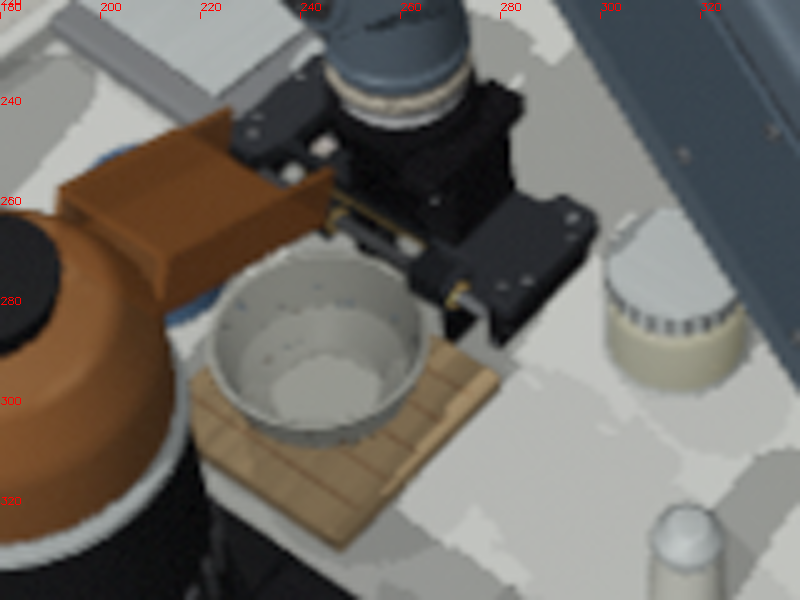

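>>> {"method": "carry_out", "body": {"targets": [[-0.07, 0, 0, 0, 0, 0], [-0.16, 0, 0, 0, 0, 0], [-0.25, 0, -0.1, 0, 0, 0], [-0.3, 0, -0.35, 0, 0, 0], [-0.5, 0, -0.6, 0, 0, 0.1], [-0.75, -0.15, -0.8, 0, 0, 0.2], [-1.0, -0.35, -1.0, 0, 0, 0.3], [-1.0, -0.6, -1.0, 0, 0, 0.4], [-1.0, -0.8, -1.0, 0, 0, 0.5], [-1.0, -0.8, -1.0, 0, 0, 0.5]]}}

```text
time_s: 36.28
position: [0.4747, -0.1282, 0.2295]
tcp_rot: [[0.666, 0.746, -0.0], [0.746, -0.666, -0.001], [-0.001, 0.0, -1.0]]
force: [0.6, -0.1, 0.2]
opening: 0.499
```

```bash
python3 - <<'E'
from h import *
st()
cv2.imwrite('pics/top22.png',bot.capture('top'));crop('pics/top22.png','pics/t22.png',160,170,160,120,5)
E
```

```text
t 36.27 pos [ 0.4747 -0.1282  0.2295] yaw 48.24 z [-0.0003 -0.001  -1.    ] F [ 0.6096 -0.1069  0.1792] op 0.499
```

View pics/t22.png

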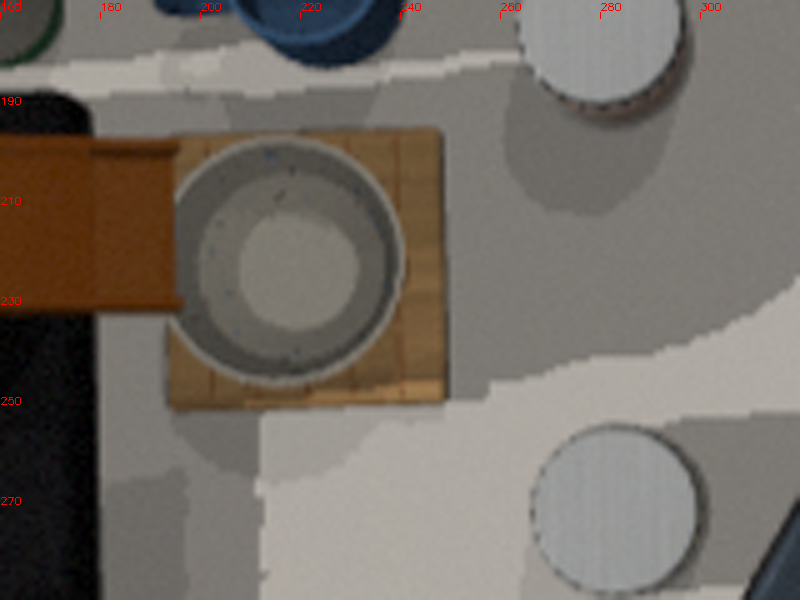

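```bash
python3 - <<'E'
from h import *
t=lambda x,y:(x/5+160-.4,y/5+170-.4)
b=ray('top',*t(283,261),.067);print('bowl',b,al(b))
C=[ray('top',*t(*c),.015) for c in((168,410),(447,402),(440,130))]
m=(C[0]+C[2])/2;print('coaster',m,al(m)); d=C[1]-C[2];print(np.degrees(np.arctan2(d[1],d[0])))
D=np.array([.6195,.1555]);print('drop',al(D))
# lip in this image
for z in(.195,.2,.205):print(z,ray('top',*t(175,240),z))
E
```

```text
bowl [0.6205 0.153  0.067 ] along 0.1461 lat 0.0074
coaster [0.6217 0.1529 0.015 ] along 0.1459 lat 0.0086
-176.54900483016687
drop along 0.1487 lat 0.0066
0.195 [0.6157 0.1717 0.195 ]
0.2 [0.6152 0.1705 0.2   ]
0.205 [0.6146 0.1693 0.205 ]
```

```bash
python3 - <<'E'
from h import *
row((.44,.08,.22),10)
E
```

```text
row for (0.44, 0.08, 0.22) 10 : [0.6557, -0.8332, 0.0454, 0.0022, -0.0009, 0.426]
```

>>> {"method": "carry_out", "body": {"targets": [[0.12, -0.15, 0.02, 0, 0, 0.08], [0.25, -0.3, 0.04, 0, 0, 0.16], [0.38, -0.48, 0.045, 0, 0, 0.25], [0.5, -0.65, 0.045, 0, 0, 0.33], [0.6, -0.78, 0.045, 0, 0, 0.4], [0.65, -0.83, 0.045, 0, 0, 0.426], [0.65, -0.83, 0.045, 0, 0, 0.426]], "jaw": -1}}

```text
time_s: 37.2
position: [0.4411, 0.0797, 0.2206]
tcp_rot: [[0.984, 0.178, 0.005], [0.178, -0.984, -0.002], [0.004, 0.003, -1.0]]
force: [0.1, 0.5, 0.0]
opening: 0.005
```

```bash
python3 - <<'E'
from h import *
st();row((.457,.27,.22),3.5);row((.457,.27,.104),3.5)
E
```

```text
t 37.20 pos [0.4411 0.0797 0.2206] yaw 10.23 z [ 0.0049 -0.0024 -1.    ] F [0.112  0.4929 0.0473] op 0.005
row for (0.457, 0.27, 0.22) 3.5 : [0.2471, -0.9225, 0.001, 0.0019, -0.0029, 0.0747]
row for (0.457, 0.27, 0.104) 3.5 : [0.2445, -0.9244, 0.581, 0.0019, -0.0029, 0.0747]
```

>>> {"method": "carry_out", "body": {"targets": [[0.06, -0.2, 0, 0, 0, 0.02], [0.12, -0.4, 0, 0, 0, 0.04], [0.18, -0.6, 0, 0, 0, 0.06], [0.23, -0.78, 0, 0.002, -0.003, 0.075], [0.245, -0.9, 0.05, 0.002, -0.003, 0.075], [0.245, -0.923, 0.2, 0.002, -0.003, 0.075], [0.245, -0.923, 0.35, 0.002, -0.003, 0.075], [0.245, -0.923, 0.5, 0.002, -0.003, 0.075], [0.245, -0.923, 0.57, 0.002, -0.003, 0.075], [0.245, -0.923, 0.58, 0.002, -0.003, 0.075], [0.245, -0.923, 0.58, 0.002, -0.003, 0.075]]}}

```text
time_s: 38.58
position: [0.4581, 0.2698, 0.1049]
tcp_rot: [[0.998, 0.061, 0.002], [0.061, -0.998, 0.001], [0.002, -0.001, -1.0]]
force: [-0.6, 0.0, 0.1]
opening: 0.006
```

```bash
python3 - <<'E'
from h import *
st();row((.457,.327,.104),3.5)
for n in('top','side'): cv2.imwrite(f'pics/{n}23.png',bot.capture(n))
crop('pics/top23.png','pics/t23.png',100,230,120,100,6)
crop('pics/side23.png','pics/s23.png',190,290,130,100,6)
p=bot.read_state()['position'];print(proj('side',p+[0,0,-.019]),proj('top',p))
E
```

```text
t 38.58 pos [0.4581 0.2698 0.1049] yaw 3.47 z [ 0.0015  0.0007 -1.    ] F [-0.5711  0.0161  0.1018] op 0.006
row for (0.457, 0.327, 0.104) 3.5 : [0.0118, -0.2858, 0.0047, -0.0004, -0.001, -0.0003]
[256.9209 348.6429] [155.56   293.7325]
```

View pics/t23.png

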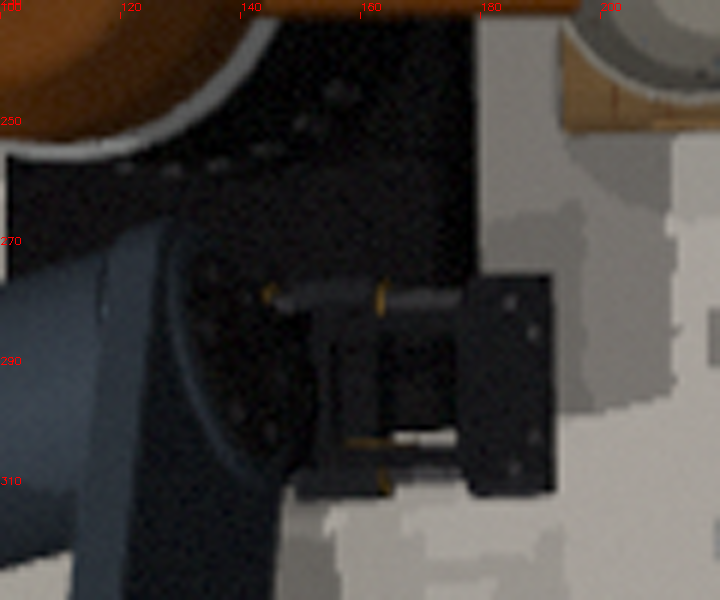

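View pics/s23.png

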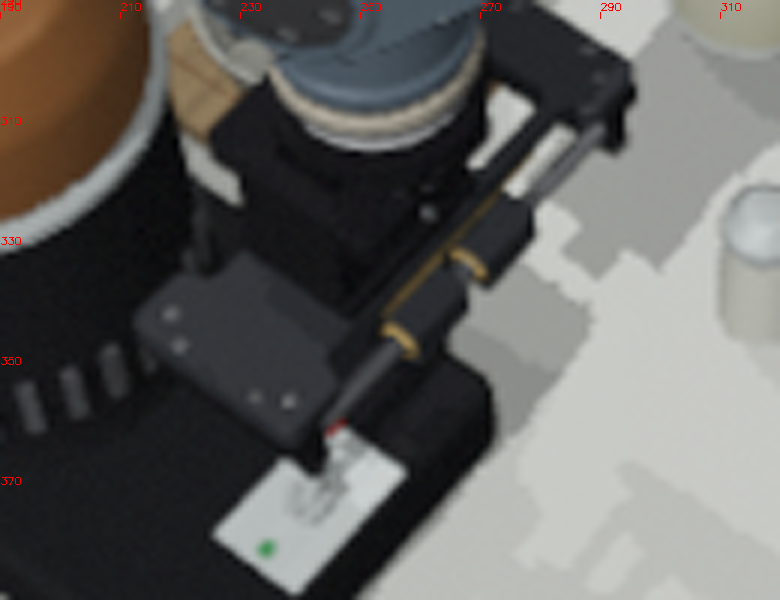

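>>> {"method": "carry_out", "body": {"targets": [[0, -0.05, 0.004, 0, 0, 0], [0, -0.09, 0.004, 0, 0, 0], [0, -0.12, 0.004, 0, 0, 0], [0, -0.15, 0.004, 0, 0, 0], [0, -0.175, 0.004, 0, 0, 0], [0, -0.2, 0.004, 0, 0, 0], [0, -0.225, 0.004, 0, 0, 0], [0, -0.25, 0.004, 0, 0, 0], [0, -0.27, 0.004, 0, 0, 0], [0, -0.285, 0.004, 0, 0, 0], [0, -0.285, 0.004, 0, 0, 0]]}}

```text
time_s: 40.05
position: [0.4544, 0.3271, 0.1043]
tcp_rot: [[0.998, 0.061, 0.002], [0.061, -0.998, 0.001], [0.002, -0.001, -1.0]]
force: [0.2, -0.8, 0.0]
opening: 0.007
```

```bash
python3 - <<'E'
from h import *
st()
for n in('side',): cv2.imwrite(f'pics/{n}24.png',bot.capture(n))
crop('pics/side24.png','pics/s24.png',190,290,130,100,6)
E
```

```text
t 40.05 pos [0.4544 0.3271 0.1043] yaw 3.48 z [ 0.0018  0.0011 -1.    ] F [ 0.2317 -0.8369  0.05  ] op 0.007
```

View pics/s24.png

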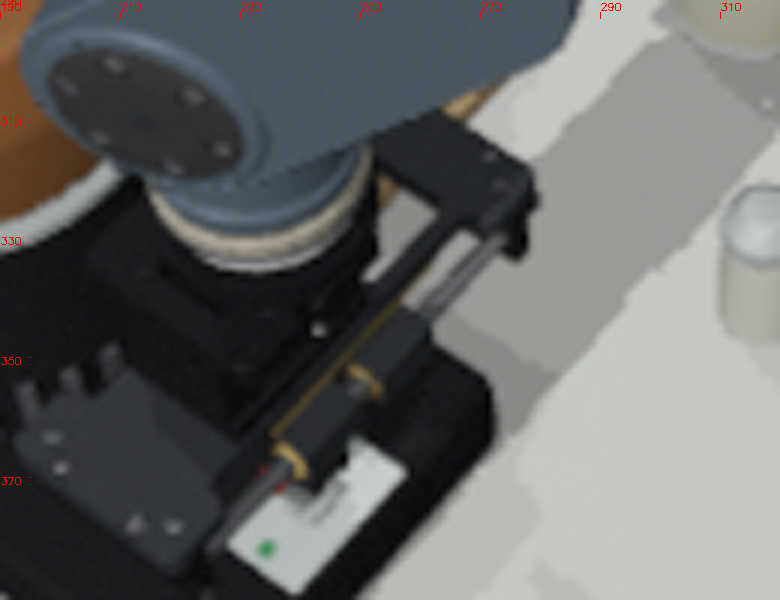

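>>> {"method": "carry_out", "body": {"targets": [[0.005, -0.015, 0, 0, 0, 0], [0.005, -0.03, 0, 0, 0, 0], [0.005, -0.03, 0, 0, 0, 0]]}}

```text
time_s: 40.48
position: [0.4543, 0.3292, 0.104]
tcp_rot: [[0.998, 0.063, -0.001], [0.063, -0.998, -0.007], [-0.002, 0.007, -1.0]]
force: [1.6, -14.1, 1.5]
opening: 0.002
```

```bash
python3 -c "
from h import *
st()"
```

```text
t 40.48 pos [0.4543 0.3292 0.104 ] yaw 3.63 z [-0.0013 -0.0068 -1.    ] F [  1.5735 -14.0529   1.465 ] op 0.002
```

>>> {"method": "carry_out", "body": {"targets": [[0, 0.05, 0, 0, 0, 0], [0, 0.15, 0, 0.004, 0, 0], [0, 0.25, -0.1, 0.004, 0, 0], [0, 0.4, -0.3, 0.004, 0, 0], [-0.1, 0.6, -0.5, 0.004, 0, 0], [-0.15, 0.85, -0.65, 0.004, 0, 0], [-0.15, 1.0, -0.7, 0.004, 0, 0], [-0.15, 1.0, -0.7, 0.004, 0, 0]]}}

```text
time_s: 41.48
position: [0.4383, 0.1276, 0.2467]
tcp_rot: [[0.998, 0.059, 0.002], [0.059, -0.998, 0.001], [0.002, -0.0, -1.0]]
force: [0.6, 0.5, 0.8]
opening: 0.004
```

>>> {"method": "carry_out", "body": {"targets": [[0, 0.25, 0, 0, 0, 0], [0, 0.5, 0, 0, 0, 0], [0, 0.75, 0, 0, 0, 0], [0, 1.0, 0, 0, 0, 0], [0, 1.0, 0, 0, 0, 0]]}}

```text
time_s: 42.1
position: [0.4515, -0.0742, 0.2462]
tcp_rot: [[0.998, 0.055, 0.004], [0.055, -0.998, 0.001], [0.004, -0.0, -1.0]]
force: [0.6, 1.0, 0.7]
opening: 0.006
```

```bash
python3 - <<'E'
from h import *
st()
for n in('top','side'): cv2.imwrite(f'pics/{n}25.png',bot.capture(n))
crop('pics/top25.png','pics/t25.png',80,180,180,140,4)
crop('pics/side25.png','pics/s25.png',140,230,200,150,4)
E
```

```text
t 42.10 pos [ 0.4515 -0.0742  0.2462] yaw 3.15 z [ 0.0037  0.0007 -1.    ] F [0.5857 1.0049 0.7464] op 0.006
```

View pics/t25.png

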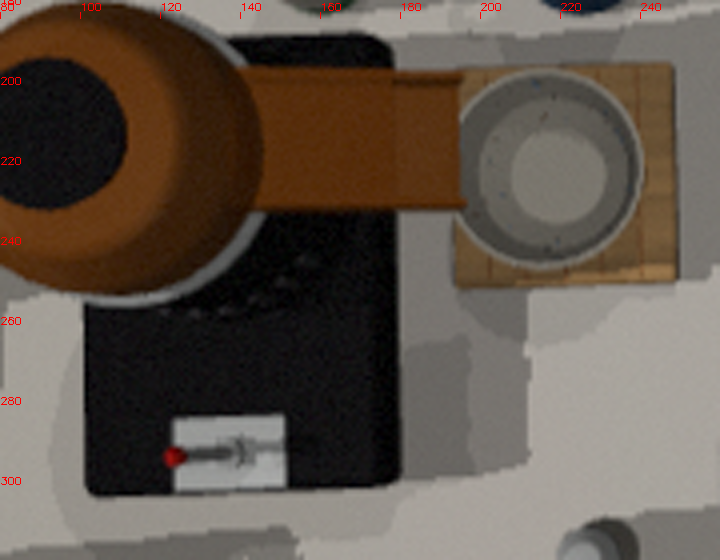

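View pics/s25.png

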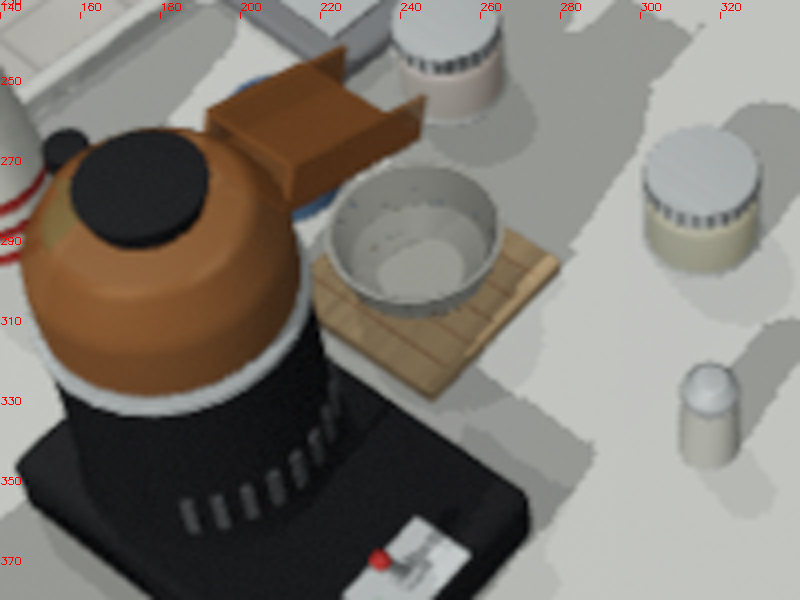

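View pics/top25.png

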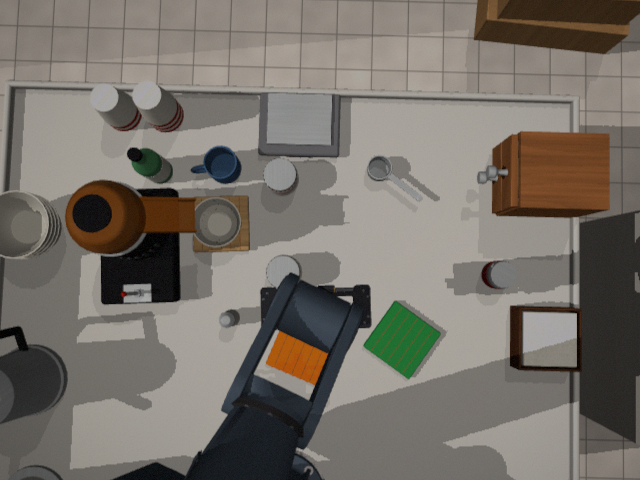

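```bash
python3 -c "
from h import *
print(bot.hand_in())"
```

```text
the job is handed in; nothing more can be done
None
```

I pushed the coaster, with the bowl riding on it, through the gap to a spot under the spout, then flipped the popper's toggle fully on. I handed in at about 42 s, with the arm clear of everything.

- **How it was pushed:** The coaster was only pushed flat, with the fingertips low against its edges. I squared it to the gap first. Two small sideways pushes, one before the gap and one after, kept it in line.
- **Bowl position:** The last measurement puts the bowl's centre at about (0.6205, 0.153) m. My estimate of the drop point is (0.6195, 0.1555) m, so the bowl is about 3 mm off.
- **Switch:** The toggle reached its stop at about 14 N. The last pictures show the red ball moved to the green-dot side.
- **Other objects:** The pictures show nothing else moved. The highest wrist force I saw was about 14 N, at the switch. I saw no sign of touching the jars or the bowl.

**Checks that disagreed:**
- My first estimate of the drop point, taken from the tops of the spout walls, was 6–8 mm closer to the gap. I went with the spout floor, the popper's base and the switch position, which agreed with each other.
- The two cameras disagreed by about 2.5 px, and the arm and top camera by about 4 mm in y. I placed the bowl from the top camera's picture.
- The first push briefly caught a corner of the coaster between the open fingers. I backed off and redid it.

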